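Put the blue battery on charge behind the sash

TASK

Put the blue battery pack on charge: slide the booth's clear sash all the way up by its red handle, plug the pack fully home into the sloping charger inside without forcing it, then bring the sash gently down by the handle until it is fully shut. Leave the other packs and the things on the bench where they are.

Things in the scene. Friction and masses are not known exactly. Their poses are not given: they have to be found in the camera images.
- booth: Fixed charging booth of clear sheet in an aluminium frame, its sash side to the robot's right (-y). Origin on the table under the middle of the sash plane; x points in through the sash, z up, y left as one looks in. Uprights 26 mm wide, 30 deep, 360 tall, centred at y = +-115 mm; sill 20 mm high. Inside 204 mm wide, back at x = 149, roof underside at z = 265, floor at z = 10 mm
- sash (a joint): Height of the clear sliding sash above shut, m: 0 = shut on the sill, 0.21 = fully up at its stop; starts at 0 to 0.03. About 0.45 kg (0.3 to 0.63); rubs with 8 N in its guides, so it stays where left: 11 to 15 N raises it, 2 to 5 N lowers it. 212 mm tall; its lower edge is 20 mm above the table when shut, 230 mm fully up
- sash_grip (a point): Middle of the upright bar of the red sash handle (moves with it), right of the sash's middle (booth y = -80 mm). Bar 16 x 16 mm, 80 mm long (40 each way), its centre 50 mm in front (booth -x) of the sash plane; arms 16 mm wide, 12 mm high join its ends to the sash. Height above the table 120 mm when shut, 330 mm fully up. Can be pinched across booth y, gripper tilted forwards
- charger: Black charger fixed in the booth; its 80 x 70 mm face slopes 0.75 rad (43 deg) towards the sash. Origin: centre of the socket's mouth, 58 mm behind the sash plane at booth y = -20, 68 mm above the table; z out of the socket (up and to the sash), x up the slope, y as the booth's. Socket: blind hole 36.4 (x) by 28.4 mm (y), 34 mm deep, edge chamfered 1 mm: 1.2 mm to spare each side
- pack_blue: Blue-headed battery pack, 0.15 to 0.31 kg, standing on its plug. Origin: centre of the plug's underside, z up. Black plug 34 (x) x 26 (y) x 32 mm high, lowest 3 mm slimmer by 1 mm a side. Head 56 (x) x 40 (y), from 32 to 66 mm. A half turn about z makes no difference. Plugged home, its head rests on the charger's face: origin at z = -0.032 m in the charger's frame, z axes agree
- pack_grey: same shape and size as pack_blue but with a grey head; a bystander, not to be moved
- pack_yellow: same shape and size as pack_blue but with a yellow head; a bystander, not to be moved
- glue: white glue bottle with a blue cap, 54 mm across, 160 mm tall, origin at the centre of its base; a bystander
- cup: white plastic cup, 72 mm across the rim, 80 mm tall, origin at the centre of its base; a bystander
- shell_head: sculpture, a terracotta head covered with white shells, about 190 mm across and 185 mm tall, origin at the centre of its base; a bystander
- tape: roll of orange tape lying flat, 90 mm across, 24 mm high, origin at the centre of its underside; a bystander
- screwdriver: screwdriver with a red handle lying on the table along its x axis; a bystander
Mind the look-alikes: they are no part of the job. Of the things like the pack_blue, leave any that is orange; of the rest the smaller one is meant.

How it is judged:
On the way, in this order (a step that is already met when the one before it is completed fails the run):
1. the sash is raised (at least 175 mm of its 210 mm) (value of joint sash above 0.175 m), for 0.2 s.
2. the blue pack is plugged home in the charger while the sash is up (z of pack_blue in the frame of charger below -0.028 m and x of pack_blue in the frame of charger between -0.005 and 0.005 m and y of pack_blue in the frame of charger between -0.005 and 0.005 m and angle between the z axis of pack_blue and the z axis of charger, either way round below 0.08 rad and value of joint sash above 0.15 m), for 0.2 s.
At the end, for the whole second after the job is handed in: The blue pack is seated in the charger's socket to within 4 mm of full depth, within 5 mm of its centre and square to it within 0.08 rad, at rest; the sash is down to within 6 mm of the sill; everything is released (z of pack_blue in the frame of charger below -0.028 m and x of pack_blue in the frame of charger between -0.005 and 0.005 m and y of pack_blue in the frame of charger between -0.005 and 0.005 m and angle between the z axis of pack_blue and the z axis of charger, either way round below 0.08 rad and value of joint sash below 0.006 m and linear speed of pack_blue below 0.02 m/s and not (velocity of joint sash above 0.02 m/s)); the robot touches nothing.
It fails at once if the sash is slammed down (faster than 0.5 m/s) (velocity of joint sash below -0.5 m/s).
It fails at once if the pack is forced against the charger (over 60 N) (contact force between pack_blue and charger above 60 N).
It fails at once if one of the other battery packs is moved more than 40 mm (distance of any of pack_grey, pack_yellow from where it was at the start of the episode above 0.04 m).
It fails at once if another thing on the bench is moved more than 40 mm, or the glue knocked over (distance of any of glue, cup, shell_head, tape, screwdriver from where it was at the start of the episode above 0.04 m or angle between glue's own z axis and vertical above 0.5 rad).
It also fails if it takes over 72 s, if anything falls off the work surface, if the arm or the gripper's body presses on something with over 40 N, if the wrist force passes 120 N, or if a joint passes its speed limit or range.

ROBOT

A 6-joint arm with a two-finger parallel gripper is mounted at the origin on the work surface. World frame = base frame: x ahead of the robot, y to its left, z up, the work surface at z = 0. Lengths are in m, angles in rad, forces in N, time in s.
With the tool pointing down it reaches from about 0.3 to 0.75 m from the base axis. Payload 8.5 kg.
Tool frame: the origin (TCP) lies between the finger pads; the fingertips stand 17 mm ahead of it and the grasp point (between the pads) lies 2 mm behind it (env.tip_reach is the distance from the TCP to the fingertips, in m); z points along the fingers, y is the line along which they close (so a half turn about z gives the same grasp; the last joint's range is limited). The gripper opens to 88 mm and grips with 3 to 60 N. Pads are 18 mm wide; open, the fingers measure 123 mm over their backs; the gripper's body (75 mm by 187 mm) begins 45 mm behind the grasp point.
Start: joints at [-1.456, 0.381, 1.297, -0, 1.464, -0.215], TCP at [0.178, -0.52, 0.256] pointing down, gripper open.
Joint ranges: [-3.11, 3.11], [-0.89, 2.33], [0.22, 2.48], [-1.42, 4.56], [0.17, 2.85], [-2.88, 2.88]. Speed limits (rad/s): [2.39, 2.39, 3.14, 3.14, 3.14, 3.14].

INTERFACE

Orientations are given as a unit quaternion [x, y, z, w].
In Python, from cell import env gives the robot as it stands.
- The arm moves only by the shell command python3 -m jog 'ROWS' [FORCE]. ROWS is JSON, a list of rows, each an object with "rotation": the turn, a rotation vector about the world's x, y, z scaled (see below), a list of three; "delta_pos": the shift along the world's x, y, z scaled (see below), a list of three; "gripper": the opening, from 0 (shut) to 1 (fully open). In form: [{"rotation": [wx, wy, wz], "delta_pos": [x, y, z], "gripper": gripper}, ...]. A call has 1 to 8 rows; each row shifts and turns the commanded pose from where the row before left it; what a row does not reach is not made up. The controller multiplies each number of a shift by 0.02 m and each number of a turn by 5 degrees. A row lasts 1/12 s, in which the tool goes at most 41.7 mm and 7.16 degrees, less where a joint would pass 70% of its speed; a pose out of reach is approached as far as the arm can. A call with a number of a shift or a turn outside -1 to 1 is refused whole. A call with a gripper value outside its range is refused whole. The fingers move at their own pace and stop on an object; FORCE is the grip in N (left out, the last holds). Time passes only in rows, so rows that do not move let the fingers close. It gives the time, the measured TCP pose, the force, the opening and the grip force at its end, in the units of the state.
- env.sense(): the state, without advancing time (a new reading comes with each control period).
- env.camera(name): name is "scene" or "top" or "wrist"; returns a dict with "image" (400x640x3 uint8, red, green, blue), "intrinsics" (3x3 intrinsics, pixels), "k1" (the pictures are not rectified: a ray, as slopes to the right and down, at radius r is drawn at 1 + k1 r^2 times it, then the intrinsics apply), "cam_to_world" (4x4, takes a point from camera to world coordinates). Camera axes: x right, y down, z forward; pixel columns grow to the right and rows downward; lengths in m; the calibration is good to about 2 mm. A picture is of the moment at which its call begins. There is no depth.
- env.finish_job(): hands the job in; it is judged then, once.
The state is a dict: "time": time; "qpos": joint angles; "dq": joint speeds; "effort": joint torques, N m; "ee_pos": TCP position; "tcp_rot": TCP orientation; "contact_force": force on the tool from outside, world axes, zero at the start; "wrist_torque": the same for the moment, N m; "finger_gap": finger opening in m; "gripper_force": force on a finger pad.
Only numpy, scipy, OpenCV 4.12 (cv2) and the standard library are available. Lean on these libraries where they do the work, as an engineer would, in place of code of your own. Each camera call takes 0.05 s, during which the arm holds its last target. There are 200 camera calls.

## Working session

There is one attempt and no reset: what is moved stays moved. The work goes in short steps, Python scripts to look and compute and a shell command to move; the robot and the scene stay as the last step left them, time stands still between calls to the robot, and variables do not carry over. Pictures are saved under pics/ and viewed, at most 10 in all, crops included, and the job is handed in when it is done.

```bash
ls; mkdir -p pics; python3 - <<'E'
from cell import env
import cv2,pickle
s=env.sense();print(s)
d={}
for n in("scene","top","wrist"):
    c=env.camera(n);d[n]=c;cv2.imwrite(f"pics/{n}0.png",c["image"][:,:,::-1]);print(n,c["intrinsics"],c["k1"],c["cam_to_world"].round(3) if hasattr(c["cam_to_world"],'round') else c["cam_to_world"])
pickle.dump(d,open("d0.pkl","wb"))
E
```

```text
pics
{'time': 0.0, 'qpos': array([-1.45628869e+00,  3.81160137e-01,  1.29826234e+00,  8.40665316e-06,
        1.46361823e+00, -2.15286691e-01]), 'dq': array([-0.00103564, -0.00074302, -0.00023279, -0.00028022,  0.00117154,
       -0.00261742]), 'effort': array([ 9.32475050e-04, -4.37926626e+01, -2.24553251e+01,  7.13909813e-02,
        3.53269698e-02, -1.24957983e-04]), 'ee_pos': array([ 0.17809199, -0.52008588,  0.25515649]), 'tcp_rot': array([ 9.86435057e-01,  1.64150401e-01,  4.06414472e-05, -7.22896127e-04]), 'contact_force': array([ 0.17996117,  0.12088334, -0.48585579]), 'wrist_torque': array([0.00142324, 0.00273757, 0.04162583]), 'gripper_force': 0.0, 'finger_gap': 0.08793442473639926}
scene [[435.23093921   0.         322.41975427]
 [  0.         435.23093921 196.13912772]
 [  0.           0.           1.        ]] -0.0165449670985725 [[ 0.922 -0.265  0.281  0.137]
 [-0.385 -0.592  0.708 -1.053]
 [-0.022 -0.761 -0.648  1.033]
 [ 0.     0.     0.     1.   ]]
top [[425.44722107   0.         323.86588546]
 [  0.         425.44722107 198.36814711]
 [  0.           0.           1.        ]] -0.022833007524517543 [[ 0.011 -0.989  0.147  0.368]
 [-1.    -0.009  0.012 -0.018]
 [-0.01  -0.148 -0.989  1.261]
 [ 0.     0.     0.     1.   ]]
wrist [[318.15709139   0.         320.96773138]
 [  0.         318.15709139 194.79528565]
 [  0.           0.           1.        ]] -0.044139607083553065 [[ 0.324 -0.895 -0.307  0.26 ]
 [-0.946 -0.307 -0.105 -0.493]
 [-0.     0.324 -0.946  0.385]
 [ 0.     0.     0.     1.   ]]
```

View pics/scene0.png

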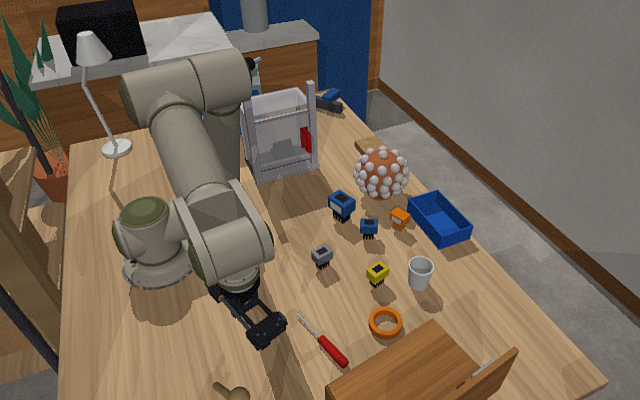

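View pics/top0.png

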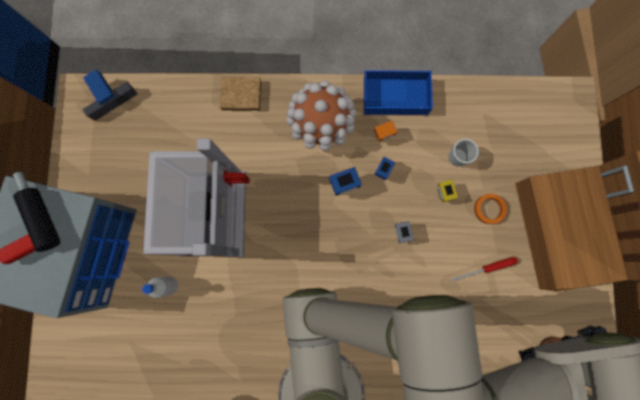

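Blue candidates: a larger pack at top (345,181) / scene (341,205) and a smaller one at top (385,168) / scene (369,226). The orange one is at top (385,130). The smaller blue one fits the description, so I'll check it in an enlarged crop.

```bash
cat > h.py <<'E'
import numpy as np,cv2,pickle
from scipy.spatial.transform import Rotation as R
def proj(c,P):
    T=np.linalg.inv(np.array(c["cam_to_world"]));p=np.atleast_2d(P)@T[:3,:3].T+T[:3,3]
    u=p[:,:2]/p[:,2:];u=u*(1+c["k1"]*(u**2).sum(1,keepdims=True));K=np.array(c["intrinsics"])
    return u*[K[0,0],K[1,1]]+K[:2,2]
def ray(c,px):
    K=np.array(c["intrinsics"]);d=(np.array(px,float)-K[:2,2])/[K[0,0],K[1,1]];u=d.copy()
    for _ in range(8):u=d/(1+c["k1"]*(u@u))
    T=np.array(c["cam_to_world"]);v=T[:3,:3]@np.r_[u,1];return T[:3,3],v/np.linalg.norm(v)
def tri(*obs):
    A=0;b=0
    for c,p in obs:
        o,v=ray(c,p);M=np.eye(3)-np.outer(v,v);A=A+M;b=b+M@o
    x=np.linalg.solve(A,b);return x,[np.linalg.norm(proj(c,x)[0]-p) for c,p in obs]
def atz(c,p,z):
    o,v=ray(c,p);return o+v*(z-o[2])/v[2]
def crop(c,x,y,w,h,W=400,H=300):
    return cv2.resize(c["image"][y:y+h,x:x+w,::-1],(W,H),interpolation=cv2.INTER_CUBIC)
E
python3 - <<'E'
from h import *
d=pickle.load(open("d0.pkl","rb"));s,t=d["scene"],d["top"]
a=np.vstack([np.hstack([crop(s,320,180,100,75),crop(t,320,120,100,75)]),np.hstack([crop(s,225,70,160,120),crop(t,140,130,160,120)])])
cv2.imwrite("pics/c1.png",a)
E
```

```text
(no output)
```

View pics/c1.png

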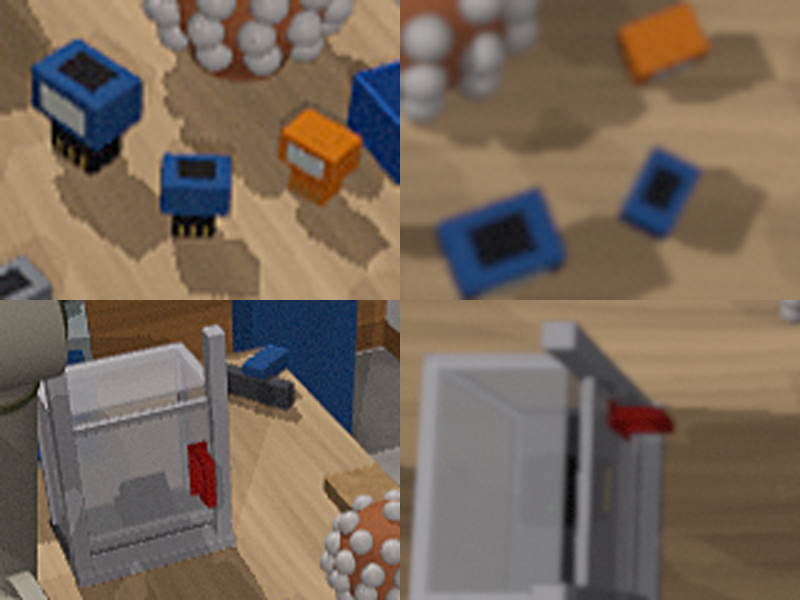

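The crops confirm it: the small blue pack's top face is at about scene (369,222) and top (385.5,167). The other blue is clearly larger. The booth's uprights and the red handle are visible in both views. Next I fit the booth pose and the pack pose.

```bash
python3 - <<'E'
from h import *
from scipy.optimize import least_squares
d=pickle.load(open("d0.pkl","rb"));s,t=d["scene"],d["top"]
obs=[(s,(-15,-128,0),(318.7,167.7)),(s,(-15,128,0),(256.7,183.7)),(s,(-15,-128,360),(314,82)),(s,(-15,-102,360),(307,83.3)),
(t,(-15,-128,360),(211,138.5)),(t,(-15,-102,360),(211,149.7)),(t,(15,-128,360),(197,138.5)),(t,(15,-102,360),(197.6,150.5)),(t,(-15,128,0),(244,255))]
def W(p,q):
    c,n=np.cos(p[2]),np.sin(p[2]);q=np.array(q)/1e3
    return np.array([p[0]+c*q[0]-n*q[1],p[1]+n*q[0]+c*q[1],q[2]])
f=lambda p:np.concatenate([proj(c,W(p,q))[0]-px for c,q,px in obs])
r=least_squares(f,[.4,.3,1.5],loss="soft_l1");print("booth",r.x,f(r.x).reshape(-1,2).round(1).tolist())
np.save("booth.npy",r.x)
print("ch",W(r.x,(58,-20,68)),"grip shut",W(r.x,(-50,-80,120)))
for c,n in((s,"s"),(t,"t")):
  for h in(80,120,160): print(n,h,proj(c,W(r.x,(-50,-80,h))))
# pack: top-face centre
P,e=tri((s,(368.7,222)),(t,(385.3,166.8)));print("pack top",P,e)
cs=[(255,148),(299,176),(267,236),(222,213)]
q=np.array([atz(t,(320+(x+.5)/4-.5,120+(y+.5)/4-.5),.066)[:2] for x,y in cs]);print(q,q.mean(0))
for a,b in((0,1),(1,2),(2,3),(3,0)):v=q[b]-q[a];print(np.linalg.norm(v),np.degrees(np.arctan2(v[1],v[0])))
E
```

```text
booth [0.50519308 0.25214848 1.61764347] [[-1.1, 0.2], [-0.5, 2.6], [0.6, 1.7], [0.6, 2.0], [-0.2, -0.5], [-0.3, -0.2], [0.2, 0.0], [-0.5, -0.5], [-0.2, 2.2]]
ch [0.522455   0.31102145 0.068     ] grip shut [0.58744681 0.20594974 0.12      ]
s 80 [[309.30043496 159.22274058]]
s 120 [[308.85556309 150.39957247]]
s 160 [[308.39638745 141.28951571]]
t 80 [[249.99628424 182.3592458 ]]
t 120 [[247.33947856 179.65928524]]
t 160 [[244.49629268 176.7696786 ]]
pack top [ 0.63881877 -0.17830652  0.0701779 ] [np.float64(0.26957689442004823), np.float64(0.30065056319034883)]
[[ 0.66883829 -0.17340319]
 [ 0.64848689 -0.20476693]
 [ 0.60440499 -0.18131418]
 [ 0.62087149 -0.14931414]] [ 0.63565042 -0.17719961]
0.03738800993055353 -122.9788544499544
0.04993241212493501 151.9858290235225
0.035988171419575776 62.77067005470014
0.053675846125550174 -26.665929203928002
```

```bash
python3 - <<'E'
from h import *
d=pickle.load(open("d0.pkl","rb"));s,w=d["scene"],d["wrist"]
a=crop(s,160,180,160,200,480,600)
q=R.from_quat([.98644,.16415,0,-.0007]).as_matrix();T=np.array([.178,-.52,.255])
for v,col in(((0,.0935,-.047),(0,0,255)),((0,-.0935,-.047),(0,0,255)),((.0375,0,-.047),(0,255,0)),((-.0375,0,-.047),(0,255,0)),((0,0,0),(255,255,0)),((0,.044,0),(255,0,255)),((0,0,-.234),(0,255,255))):
    p=proj(s,T+q@np.array(v))[0];cv2.circle(a,(int((p[0]-160)*3),int((p[1]-180)*3)),4,col,-1)
b=cv2.resize(w["image"][:,:,::-1],(320,200))
o=np.zeros((600,800,3),np.uint8);o[:,:480]=a;o[:200,480:]=b
cv2.imwrite("pics/c2.png",o)
E
```

```text
(no output)
```

View pics/c2.png

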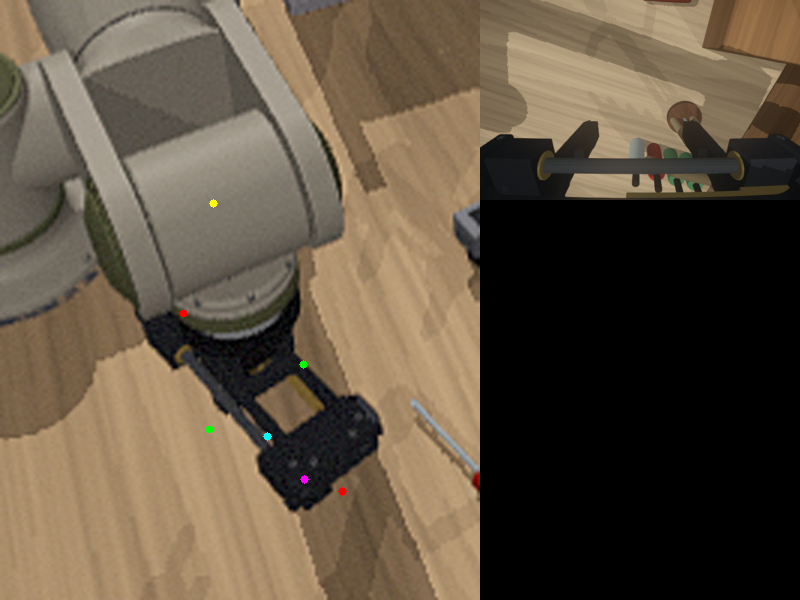

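The gripper body's long side (187 mm) lies along the closing direction. Pinched across booth y at the charger, it would hit the right upright. So I'll grip the pack along its 56 mm side and plug with tool y up the slope. For the handle, I pinch across booth y as described. First move: swing towards the handle, turning the yaw on the way.

```bash
R='x'; 
python3 -m jog '[{"rotation":[0,0,0.5],"delta_pos":[0.6,0.95,0.3],"gripper":1},{"rotation":[0,0,0.5],"delta_pos":[0.6,0.95,0.3],"gripper":1},{"rotation":[0,0,0.5],"delta_pos":[0.6,0.95,0.3],"gripper":1},{"rotation":[0,0,0.5],"delta_pos":[0.6,0.95,0.3],"gripper":1},{"rotation":[0,0,0.5],"delta_pos":[0.6,0.95,0.3],"gripper":1},{"rotation":[0,0,0.5],"delta_pos":[0.6,0.95,0.3],"gripper":1},{"rotation":[0,0,0.5],"delta_pos":[0.6,0.95,0.3],"gripper":1},{"rotation":[0,0,0.5],"delta_pos":[0.6,0.95,0.3],"gripper":1}]'
python3 -m jog '[{"rotation":[0,0,0.5],"delta_pos":[0.6,0.95,0],"gripper":1},{"rotation":[0,0,0.5],"delta_pos":[0.6,0.95,0],"gripper":1},{"rotation":[0,0,0.5],"delta_pos":[0.6,0.95,0],"gripper":1},{"rotation":[0,0,0.5],"delta_pos":[0.6,0.95,0],"gripper":1},{"rotation":[0,0,0.5],"delta_pos":[0.6,0.95,0],"gripper":1},{"rotation":[0,0,0.5],"delta_pos":[0.6,0.95,0],"gripper":1},{"rotation":[0,0,0.5],"delta_pos":[0.6,0.95,0],"gripper":1},{"rotation":[0,0,0.5],"delta_pos":[0.6,0.95,0],"gripper":1}]'
python3 -m jog '[{"rotation":[0,0,0.5],"delta_pos":[0.6,0.9,0],"gripper":1},{"rotation":[0,0,0.5],"delta_pos":[0.6,0.9,0],"gripper":1},{"rotation":[0,0,0.5],"delta_pos":[0.6,0.9,0],"gripper":1},{"rotation":[0,0,0.5],"delta_pos":[0.6,0.9,0],"gripper":1},{"rotation":[0,0,0.5],"delta_pos":[0.6,0.9,0],"gripper":1},{"rotation":[0,0,0.5],"delta_pos":[0.6,0.9,0],"gripper":1},{"rotation":[0,0,0.5],"delta_pos":[0.6,0.9,0],"gripper":1},{"rotation":[0,0,0.5],"delta_pos":[0.6,0.9,0],"gripper":1}]'
python3 -m jog '[{"rotation":[0.8,0,0.35],"delta_pos":[0.6,0.6,0],"gripper":1},{"rotation":[0.8,0,0.35],"delta_pos":[0.6,0.6,0],"gripper":1},{"rotation":[0.8,0,0.35],"delta_pos":[0.6,0.6,0],"gripper":1},{"rotation":[0.8,0,0.35],"delta_pos":[0.6,0.6,0],"gripper":1},{"rotation":[0.8,0,0.35],"delta_pos":[0.6,0.6,0],"gripper":1},{"rotation":[0.8,0,0.35],"delta_pos":[0.6,0.6,0],"gripper":1},{"rotation":[0.8,0,0.35],"delta_pos":[0.6,0.6,0],"gripper":1},{"rotation":[0.8,0,0.35],"delta_pos":[0.6,0.6,0],"gripper":1}]'
cat > plan.py <<'E'
import sys
from h import *
from cell import env
def tool(yaw,phi,spin):  # down tool with y at angle yaw, tilted phi about booth -y axis
    pass
def info(Rt=None,Pt=None):
    s=env.sense();M=R.from_quat(s["tcp_rot"])
    print("t %.2f"%s["time"],"p",s["ee_pos"].round(4),"y",M.as_matrix()[:,1].round(3),"z",M.as_matrix()[:,2].round(3),"F",np.round(s["contact_force"],1),"gap %.4f gf %.1f"%(s["finger_gap"],s["gripper_force"]),"q",np.round(s["qpos"],2))
    if Rt is not None: print("rot units",((R.from_matrix(Rt)*M.inv()).as_rotvec(degrees=True)/5).round(2))
    if Pt is not None: print("pos units",((np.array(Pt)-s["ee_pos"])/.02).round(2))
    return s
b=np.load("booth.npy")
def W(q,mm=True):
    c,n=np.cos(b[2]),np.sin(b[2]);q=np.array(q,float)/(1e3 if mm else 1)
    v=np.array([c*q[0]-n*q[1],n*q[0]+c*q[1],q[2]])
    return v+[b[0],b[1],0] if mm else v
def frame(y,z):
    y=np.array(y,float);z=np.array(z,float);z/=np.linalg.norm(z);y-=z*(y@z);y/=np.linalg.norm(y);return np.stack([np.cross(y,z),y,z],1)
C=np.cos(.75);S=np.sin(.75)
RH=frame(W((0,-1,0),0),W((S,0,-C),0))     # handle: tool y = booth -y
RP=frame(W((C,0,S),0),W((S,0,-C),0))      # plug: tool y up the slope
E
python3 - <<'E'
from plan import *
g=W((-50,-80,148));info(RH,g-RH[:,2]*.1)
c=env.camera("wrist");pickle.dump(c,open("w1.pkl","wb"));cv2.imwrite("pics/w1.png",c["image"][:,:,::-1])
c=env.camera("scene");pickle.dump(c,open("s1.pkl","wb"))
E
```

```text
time: 0.82
ee_pos: [0.2745, -0.3672, 0.3039]
tcp_rot: [0.943, 0.334, 0.0, -0.0]
contact_force: [0.0, 0.6, 0.2]
finger_gap: 0.0882
gripper_force: 0.0
time: 1.48
ee_pos: [0.3705, -0.2152, 0.3037]
tcp_rot: [0.87, 0.493, -0.0, -0.0]
contact_force: [1.0, 0.7, -0.6]
finger_gap: 0.088
gripper_force: 0.0
time: 2.15
ee_pos: [0.4665, -0.0713, 0.3036]
tcp_rot: [0.771, 0.636, -0.0, -0.0]
contact_force: [1.0, -0.2, -0.5]
finger_gap: 0.088
gripper_force: 0.0
time: 2.82
ee_pos: [0.5626, 0.0241, 0.3037]
tcp_rot: [0.659, 0.699, 0.176, -0.214]
contact_force: [0.1, -0.2, -0.3]
finger_gap: 0.0878
gripper_force: 0.0
t 2.82 p [0.5626 0.0241 0.3037] y [ 0.997  0.069 -0.036] z [-0.067  0.527 -0.847] F [ 0.1 -0.2 -0.3] gap 0.0878 gf 0.0 q [-0.37  0.44  1.17  0.5   1.8  -0.38]
rot units [ 2.2  -0.28 -0.29]
pos units [ 1.4   5.69 -4.13]
```

View pics/w1.png

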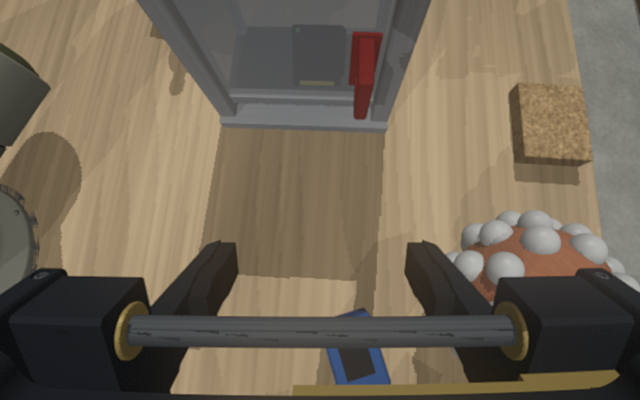

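The wrist picture shows the booth front: bottom-front corners at about (222,125) and (386,130), the red bar from (366,50) to (361,118), and the charger's dark face at (320,55). Now I check these against the booth fit.

```bash
python3 - <<'E'
from plan import *
c=pickle.load(open("w1.pkl","rb"))
p=lambda q:proj(c,W(q))[0].round(1)
print("corners",p((-15,128,0)),p((-15,-128,0)))
for h in(120,135,150):print(h,"bar front bottom corners",p((-58,-72,h-40)),p((-58,-88,h-40)),"top",p((-58,-72,h+40)),p((-58,-88,h+40)))
print("charger mouth",p((58,-20,68)))
hs=(40,35)
for a in(40,-40):
  for e in(35,-35):print("chg corner",p((58+C*a,-20+e,68+S*a)), "alt",p((58+C*e,-20+a,68+S*e)))
a=np.hstack([crop(c,200,0,200,150,800,600)]);cv2.imwrite("pics/w1c.png",a)
E
```

```text
corners [219.7 128.1] [382.4 128.9]
120 bar front bottom corners [348.7 132.9] [361.3 133. ] top [352.5 100.9] [368. 101.]
135 bar front bottom corners [349.3 127.9] [362.3 128. ] top [353.4  93.2] [369.6  93.3]
150 bar front bottom corners [350.  122.4] [363.5 122.5] top [354.4  84.7] [371.4  84.8]
charger mouth [311.4  60.2]
chg corner [285.1  29.1] alt [281.7  33.2]
chg corner [336.7  28.7] alt [284.8  85.7]
chg corner [288.4  89.1] alt [340.3  32.7]
chg corner [335.8  89.1] alt [339.3  85.6]
```

View pics/w1c.png

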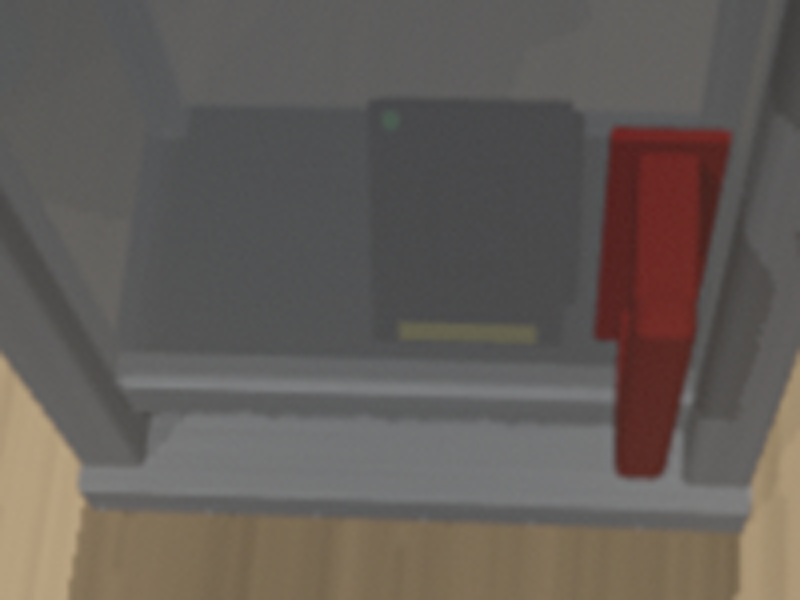

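```bash
python3 - <<'E'
from plan import *
import plan
from scipy.optimize import least_squares
d=pickle.load(open("d0.pkl","rb"));s,t=d["scene"],d["top"];w=pickle.load(open("w1.pkl","rb"))
def ch(a,e):return (58+C*a,-20+e,68+S*a)
obs=[(s,(-15,-128,360),(314,82),.5),(s,(-15,-102,360),(307,83.3),.5),
(t,(-15,-128,360),(211,138.5),1),(t,(-15,-102,360),(211,149.7),1),(t,(15,-128,360),(197,138.5),1),(t,(15,-102,360),(197.6,150.5),1),
(w,ch(40,35),(292.4,25),1),(w,ch(40,-35),(343,25),1),(w,ch(-40,35),(293.7,85),1),(w,ch(-40,-35),(340,85),1)]
hb=[((-58,-72,-40),(354.5,118.7)),((-58,-88,-40),(365.3,118.9)),((-58,-72,40),(358,83.2)),((-58,-88,40),(373.3,83.7))]
def f(p,full=False):
    plan.b[:]=p[:3]
    r=[(proj(c,W(q))[0]-px)*k for c,q,px,k in obs]+[proj(w,W(np.array(q)+[0,0,p[3]]))[0]-px for q,px in hb]
    return np.concatenate(r)
r=least_squares(f,[*plan.b,140],loss="soft_l1",x_scale=[.01,.01,.01,10]);print(r.x);print(f(r.x).reshape(-1,2).round(1).tolist())
f(r.x);np.save("booth.npy",r.x[:3])
g=W((-50,-80,r.x[3]));print("grip",g,"ch",W((58,-20,68)))
RH=frame(W((0,-1,0),0),W((S,0,-C),0));info(RH,g-RH[:,2]*.1)
E
```

```text
[  0.50987901   0.25899276   1.57458599 148.40403603]
[[0.8, 0.7], [0.8, 0.8], [-0.7, -2.4], [-1.3, -2.1], [-0.3, -2.4], [-1.5, -2.9], [-0.6, -0.3], [0.1, 1.1], [-0.9, -0.2], [0.1, 1.6], [-2.6, 1.6], [0.1, 2.0], [-1.1, -0.9], [0.4, -0.6]]
grip [0.59006791 0.20929629 0.14840404] ch [0.52965906 0.31706813 0.068     ]
t 2.92 p [0.5629 0.0238 0.3021] y [ 0.997  0.068 -0.039] z [-0.069  0.526 -0.848] F [-0.2  0.1  0.2] gap 0.0884 gf 0.0 q [-0.37  0.44  1.17  0.5   1.79 -0.38]
rot units [ 2.21 -0.36 -0.78]
pos units [ 1.37  5.87 -4.03]
```

```bash

python3 -m jog '[{"rotation":[0.37,-0.06,-0.13],"delta_pos":[0.23,0.98,-0.67],"gripper":0.7},{"rotation":[0.37,-0.06,-0.13],"delta_pos":[0.23,0.98,-0.67],"gripper":0.7},{"rotation":[0.37,-0.06,-0.13],"delta_pos":[0.23,0.98,-0.67],"gripper":0.7},{"rotation":[0.37,-0.06,-0.13],"delta_pos":[0.23,0.98,-0.67],"gripper":0.7},{"rotation":[0.37,-0.06,-0.13],"delta_pos":[0.23,0.98,-0.67],"gripper":0.7},{"rotation":[0.37,-0.06,-0.13],"delta_pos":[0.23,0.98,-0.67],"gripper":0.7},{"rotation":[0,0,0],"delta_pos":[0,0,0],"gripper":0.7}]'
python3 - <<'E'
from plan import *
g=W((-50,-80,148.4));info(RH,g+RH[:,2]*.002)
c=env.camera("wrist");pickle.dump(c,open("w2.pkl","wb"));cv2.imwrite("pics/w2.png",c["image"][:,:,::-1])
p=lambda q:proj(c,W(q))[0].round(1)
print(p((-58,-72,108.4)),p((-58,-88,108.4)),p((-58,-72,188.4)),p((-58,-88,188.4)))
E
```

```text
time: 3.5
ee_pos: [0.5882, 0.1432, 0.2207]
tcp_rot: [0.657, 0.659, 0.257, -0.26]
contact_force: [-0.5, -0.0, 0.6]
finger_gap: 0.0615
gripper_force: 0.0
t 3.50 p [0.5882 0.1432 0.2207] y [ 1.     0.003 -0.003] z [-0.005  0.681 -0.732] F [-0.5 -0.   0.6] gap 0.0615 gf 0.0 q [-0.23  0.53  1.34  0.73  1.51 -0.37]
rot units [ 0.01 -0.03  0.  ]
pos units [ 0.1   3.37 -3.69]
[312.7 230.1] [331.1 230.1] [309.4 192. ] [334.4 192. ]
```

View pics/w2.png

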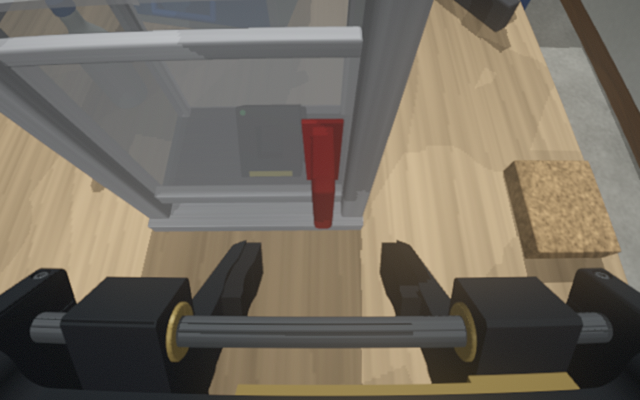

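The red bar's lower front edge is at (315–331,227), close to the prediction (312–331,230), and it is centred between the fingers. I'll approach and pinch.

```bash

python3 -m jog '[{"rotation":[0,0,0],"delta_pos":[0.02,0.56,-0.61],"gripper":0.7},{"rotation":[0,0,0],"delta_pos":[0.02,0.56,-0.61],"gripper":0.7},{"rotation":[0,0,0],"delta_pos":[0.02,0.56,-0.61],"gripper":0.7},{"rotation":[0,0,0],"delta_pos":[0.02,0.56,-0.61],"gripper":0.7},{"rotation":[0,0,0],"delta_pos":[0.02,0.56,-0.61],"gripper":0.7},{"rotation":[0,0,0],"delta_pos":[0,0.56,-0.61],"gripper":0.7},{"rotation":[0,0,0],"delta_pos":[0,0,0],"gripper":0.1}]' 40
python3 -m jog '[{"rotation":[0,0,0],"delta_pos":[0,0,0],"gripper":0},{"rotation":[0,0,0],"delta_pos":[0,0,0],"gripper":0},{"rotation":[0,0,0],"delta_pos":[0,0,0],"gripper":0},{"rotation":[0,0,0],"delta_pos":[0,0,0],"gripper":0},{"rotation":[0,0,0],"delta_pos":[0,0,0],"gripper":0}]' 40
```

```text
time: 4.13
ee_pos: [0.5909, 0.2088, 0.1493]
tcp_rot: [0.657, 0.66, 0.258, -0.258]
contact_force: [0.5, -1.0, -0.1]
finger_gap: 0.0569
gripper_force: 0.0
time: 4.55
ee_pos: [0.592, 0.2079, 0.1507]
tcp_rot: [0.657, 0.659, 0.259, -0.258]
contact_force: [0.5, -0.3, 0.5]
finger_gap: 0.024
gripper_force: 0.0
```

```bash

python3 -m jog '[{"rotation":[0,0,0],"delta_pos":[0,0,0],"gripper":0},{"rotation":[0,0,0],"delta_pos":[0,0,0],"gripper":0},{"rotation":[0,0,0],"delta_pos":[0,0,0],"gripper":0},{"rotation":[0,0,0],"delta_pos":[0,0,0.4],"gripper":0},{"rotation":[0,0,0],"delta_pos":[0,0,0.6],"gripper":0}]' 45
python3 -m jog '[{"rotation":[0,0,0],"delta_pos":[0,0,0.6],"gripper":0},{"rotation":[0,0,0],"delta_pos":[0,0,0.6],"gripper":0},{"rotation":[0,0,0],"delta_pos":[0,0,0.6],"gripper":0},{"rotation":[0,0,0],"delta_pos":[0,0,0.6],"gripper":0}]'
```

```text
time: 4.97
ee_pos: [0.5891, 0.2081, 0.167]
tcp_rot: [0.658, 0.659, 0.255, -0.261]
contact_force: [-7.3, -0.8, -13.6]
finger_gap: 0.0157
gripper_force: 45.0
time: 5.3
ee_pos: [0.5891, 0.2081, 0.2156]
tcp_rot: [0.658, 0.659, 0.255, -0.26]
contact_force: [-8.2, -1.6, -13.3]
finger_gap: 0.0156
gripper_force: 45.0
```

```bash

python3 -m jog '[{"rotation":[0,0,0],"delta_pos":[0,0,0.65],"gripper":0},{"rotation":[0,0,0],"delta_pos":[0,0,0.65],"gripper":0},{"rotation":[0,0,0],"delta_pos":[0,0,0.65],"gripper":0},{"rotation":[0,0,0],"delta_pos":[0,0,0.65],"gripper":0},{"rotation":[0,0,0],"delta_pos":[0,0,0.65],"gripper":0},{"rotation":[0,0,0],"delta_pos":[0,0,0.65],"gripper":0},{"rotation":[0,0,0],"delta_pos":[0,0,0.6],"gripper":0},{"rotation":[0,0,0],"delta_pos":[0,0,0.4],"gripper":0}]'
python3 -m jog '[{"rotation":[0,0,0],"delta_pos":[0,0,0.2],"gripper":0},{"rotation":[0,0,0],"delta_pos":[0,0,0.2],"gripper":0}]'
python3 -m jog '[{"rotation":[0,0,0],"delta_pos":[0,0,0.2],"gripper":0},{"rotation":[0,0,0],"delta_pos":[0,0,0.1],"gripper":0}]'
```

```text
time: 5.97
ee_pos: [0.5891, 0.2081, 0.314]
tcp_rot: [0.658, 0.66, 0.254, -0.261]
contact_force: [-10.7, -1.4, -12.4]
finger_gap: 0.0155
gripper_force: 45.0
time: 6.13
ee_pos: [0.5891, 0.2081, 0.3214]
tcp_rot: [0.658, 0.659, 0.254, -0.261]
contact_force: [-11.8, -2.2, -12.6]
finger_gap: 0.0155
gripper_force: 45.0
time: 6.3
ee_pos: [0.5891, 0.2081, 0.3274]
tcp_rot: [0.658, 0.659, 0.254, -0.261]
contact_force: [-12.6, -1.7, -12.1]
finger_gap: 0.0156
gripper_force: 45.0
```

```bash

python3 -m jog '[{"rotation":[0,0,0],"delta_pos":[0,0,0.15],"gripper":0},{"rotation":[0,0,0],"delta_pos":[0,0,0],"gripper":0}]'
python3 -m jog '[{"rotation":[0,0,0],"delta_pos":[0,0,0.15],"gripper":0},{"rotation":[0,0,0],"delta_pos":[0,0,0],"gripper":0}]'
python3 -m jog '[{"rotation":[0,0,0],"delta_pos":[0,0,0.15],"gripper":0},{"rotation":[0,0,0],"delta_pos":[0,0,0],"gripper":0}]'
```

```text
time: 6.47
ee_pos: [0.5891, 0.2081, 0.3307]
tcp_rot: [0.658, 0.66, 0.254, -0.261]
contact_force: [-12.2, -4.3, -9.0]
finger_gap: 0.0152
gripper_force: 45.0
time: 6.63
ee_pos: [0.5891, 0.2081, 0.3336]
tcp_rot: [0.658, 0.66, 0.254, -0.261]
contact_force: [-13.6, -3.0, -9.2]
finger_gap: 0.0155
gripper_force: 45.0
time: 6.8
ee_pos: [0.5891, 0.2081, 0.3345]
tcp_rot: [0.658, 0.659, 0.253, -0.261]
contact_force: [-10.6, 0.6, -19.5]
finger_gap: 0.0156
gripper_force: 45.1
```

The sash is on its top stop. Release and back off.

```bash

python3 -m jog '[{"rotation":[0,0,0],"delta_pos":[0,0,-0.1],"gripper":0.6},{"rotation":[0,0,0],"delta_pos":[0,0,0],"gripper":0.6},{"rotation":[0,0,0],"delta_pos":[0,0,0],"gripper":0.6},{"rotation":[0,0,0],"delta_pos":[0,0,0],"gripper":0.6}]'
python3 -m jog '[{"rotation":[0,0,0],"delta_pos":[0,-0.55,0.6],"gripper":0.8},{"rotation":[0,0,0],"delta_pos":[0,-0.55,0.6],"gripper":1},{"rotation":[0,0,0],"delta_pos":[0,-0.55,0.6],"gripper":1},{"rotation":[0,0,0],"delta_pos":[0,-0.55,0.6],"gripper":1},{"rotation":[0,0,0],"delta_pos":[0,-0.55,0.6],"gripper":1},{"rotation":[0,0,0],"delta_pos":[0,-0.8,0.2],"gripper":1},{"rotation":[0,0,0],"delta_pos":[0,-0.8,0],"gripper":1}]'
python3 - <<'E'
from plan import *
a=np.radians(-28);RD=frame((np.cos(a),np.sin(a),0),(0,0,-1))
info(RD,(.637,-.178,.26))
c=env.camera("scene");pickle.dump(c,open("s2.pkl","wb"))
for z in(290,300,310,320,330,340):print(proj(c,W((-50,-80,z)))[0])
E
```

```text
time: 7.13
ee_pos: [0.5919, 0.2083, 0.3378]
tcp_rot: [0.657, 0.659, 0.259, -0.258]
contact_force: [0.0, 0.1, 0.1]
finger_gap: 0.04
gripper_force: 0.0
time: 7.72
ee_pos: [0.5917, 0.1209, 0.4031]
tcp_rot: [0.657, 0.66, 0.26, -0.257]
contact_force: [0.8, 0.1, -0.4]
finger_gap: 0.0866
gripper_force: 0.0
t 7.72 p [0.5917 0.1209 0.4031] y [1.    0.003 0.006] z [ 0.003  0.68  -0.733] F [ 0.8  0.1 -0.4] gap 0.0866 gf 0.0 q [-0.26  0.42  1.    0.76  1.86 -0.09]
rot units [-8.38  2.15 -5.39]
pos units [  2.26 -14.95  -7.15]
[307.15563524 108.93280711]
[307.02710476 106.34577016]
[306.89748489 103.73654282]
[306.76676221 101.10484794]
[306.63492307  98.4504039 ]
[306.50195362  95.77292456]
```

```bash

python3 -m jog '[{"rotation":[-0.56,0.14,-0.36],"delta_pos":[0.15,-1,-0.4],"gripper":1},{"rotation":[-0.56,0.14,-0.36],"delta_pos":[0.15,-1,-0.4],"gripper":1},{"rotation":[-0.56,0.14,-0.36],"delta_pos":[0.15,-1,-0.4],"gripper":1},{"rotation":[-0.56,0.14,-0.36],"delta_pos":[0.15,-1,-0.4],"gripper":1},{"rotation":[-0.56,0.14,-0.36],"delta_pos":[0.15,-1,-0.4],"gripper":1},{"rotation":[-0.56,0.14,-0.36],"delta_pos":[0.15,-1,-0.4],"gripper":1},{"rotation":[-0.56,0.14,-0.36],"delta_pos":[0.15,-1,-0.4],"gripper":1},{"rotation":[-0.56,0.14,-0.36],"delta_pos":[0.15,-1,-0.5],"gripper":1}]'
python3 -m jog '[{"rotation":[-0.56,0.15,-0.36],"delta_pos":[0.15,-1,-0.5],"gripper":1},{"rotation":[-0.56,0.15,-0.36],"delta_pos":[0.15,-1,-0.5],"gripper":1},{"rotation":[-0.56,0.15,-0.36],"delta_pos":[0.15,-1,-0.5],"gripper":1},{"rotation":[-0.56,0.15,-0.36],"delta_pos":[0.15,-1,-0.5],"gripper":1},{"rotation":[-0.56,0.15,-0.36],"delta_pos":[0.15,-1,-0.5],"gripper":1},{"rotation":[-0.56,0.15,-0.36],"delta_pos":[0.15,-1,-0.5],"gripper":1},{"rotation":[-0.56,0.15,-0.36],"delta_pos":[0.15,-0.95,-0.5],"gripper":1},{"rotation":[0,0,0],"delta_pos":[0,0,0],"gripper":1}]'
cat > pk.py <<'E'
from plan import *
a=np.radians(-28);RD=frame((np.cos(a),np.sin(a),0),(0,0,-1))
if __name__=="__main__":
    n=sys.argv[1];info(RD,(.637,-.178,.2))
    c=env.camera("wrist");pickle.dump(c,open(n+".pkl","wb"))
    p=proj(c,(.637,-.178,.066))[0];print(p)
    x,y=int(p[0])-100,int(p[1])-75;x=min(max(x,0),440);y=min(max(y,0),250);print("crop off",x,y)
    cv2.imwrite(f"pics/{n}.png",np.hstack([crop(c,x,y,200,150,800,600)]))
E
python3 pk.py w3
```

```text
time: 8.43
ee_pos: [0.616, -0.0393, 0.3356]
tcp_rot: [0.784, 0.596, 0.124, -0.122]
contact_force: [0.6, 0.3, 0.2]
finger_gap: 0.0884
gripper_force: 0.0
time: 9.1
ee_pos: [0.6368, -0.179, 0.2629]
tcp_rot: [0.859, 0.513, -0.003, -0.002]
contact_force: [0.1, 0.3, -0.0]
finger_gap: 0.0882
gripper_force: 0.0
t 9.10 p [ 0.6368 -0.179   0.2629] y [ 0.88  -0.474 -0.006] z [-0.007 -0.001 -1.   ] F [ 0.1  0.3 -0. ] gap 0.0882 gf 0.0 q [-0.45  0.58  0.93 -0.    1.64  0.04]
rot units [ 0.01 -0.08  0.06]
pos units [ 0.01  0.05 -3.15]
[320.05732741 169.32584865]
crop off 220 94
```

View pics/w3.png

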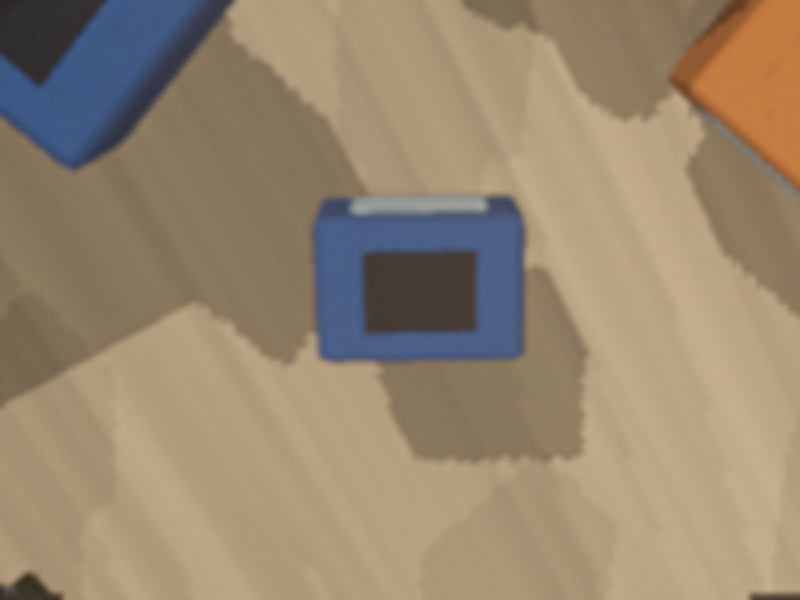

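The crop shows the small blue pack's top face at crop (316,215), (523,212), (523,356) and (320,360), well aligned with the tool. The larger pack's nearest corner is at (75,165).

```bash
python3 - <<'E'
from pk import *
w=pickle.load(open("w3.pkl","rb"));t=pickle.load(open("d0.pkl","rb"))["top"];s=pickle.load(open("d0.pkl","rb"))["scene"]
px=lambda X,Y:(220+(X+.5)/4-.5,94+(Y+.5)/4-.5)
q=np.array([atz(w,px(*k),.066)[:2] for k in((316,215),(523,212),(523,356),(320,360))]);m=q.mean(0)
print("centre",m,[round(float(np.linalg.norm(q[i]-q[i-1])),4) for i in range(4)])
for i,j in((0,1),(3,2)):v=q[j]-q[i];print(np.degrees(np.arctan2(v[1],v[0])))
print("tri z",tri((w,px(420,286)),(t,(385.3,166.8)),(s,(368.7,222))))
print("big",tri((w,px(75,165)),(t,(361.1,184.4))))
v=q[1]-q[0]+q[2]-q[3];RD=frame((v[0],v[1],0),(0,0,-1));info(RD,(*m,.054))
big=tri((w,px(75,165)),(t,(361.1,184.4)))[0];print("big corner in tool frame",RD.T@(big-[*m,.054]))
E
```

```text
centre [ 0.64336035 -0.17656985] [0.0392, 0.0534, 0.0388, 0.0544]
-27.39355791280908
-27.021419519479085
tri z (array([ 0.64108469, -0.17691831,  0.0669436 ]), [np.float64(2.4076758622690346), np.float64(0.9874898579132312), np.float64(0.35363919886473916)])
big (array([ 0.5846005 , -0.10718197,  0.07958863]), [np.float64(0.9388506712204174), np.float64(0.318554325418407)])
t 9.15 p [ 0.6368 -0.1775  0.2642] y [ 0.881 -0.472 -0.006] z [-0.006  0.002 -1.   ] F [-0.3  0.2  0.4] gap 0.0881 gf 0.0 q [-0.45  0.58  0.93 -0.    1.64  0.04]
rot units [-0.02 -0.06  0.2 ]
pos units [  0.33   0.05 -10.51]
big corner in tool frame [ 0.03484718 -0.08398257 -0.02558863]
```

```bash

python3 -m jog '[{"rotation":[0,-0.02,0.05],"delta_pos":[0.1,0.02,-0.9],"gripper":1},{"rotation":[0,-0.02,0.05],"delta_pos":[0.1,0.02,-0.9],"gripper":1},{"rotation":[0,-0.02,0.05],"delta_pos":[0.1,0,-0.9],"gripper":1},{"rotation":[0,0,0.05],"delta_pos":[0,0,-0.9],"gripper":1},{"rotation":[0,0,0],"delta_pos":[0,0,-0.9],"gripper":1},{"rotation":[0,0,0],"delta_pos":[0,0,-0.9],"gripper":1},{"rotation":[0,0,0],"delta_pos":[0,0,-0.9],"gripper":1},{"rotation":[0,0,0],"delta_pos":[0,0,0],"gripper":1}]'
python3 - <<'E'
from pk import *
a=np.radians(-27.2);RD=frame((np.cos(a),np.sin(a),0),(0,0,-1))
info(RD,(.642,-.1767,.054))
w=env.camera("wrist");pickle.dump(w,open("w4.pkl","wb"));cv2.imwrite("pics/w4.png",w["image"][:,:,::-1])
E
```

```text
time: 9.82
ee_pos: [0.6418, -0.1751, 0.1367]
tcp_rot: [0.853, 0.522, -0.0, -0.002]
contact_force: [-0.1, -1.3, -0.5]
finger_gap: 0.0883
gripper_force: 0.0
t 9.82 p [ 0.6418 -0.1751  0.1367] y [ 0.89  -0.456 -0.004] z [-0.003  0.004 -1.   ] F [-0.1 -1.3 -0.5] gap 0.0883 gf 0.0 q [-0.44  0.68  1.12  0.    1.35  0.03]
rot units [-0.05 -0.03 -0.01]
pos units [ 0.01 -0.08 -4.14]
```

View pics/w4.png

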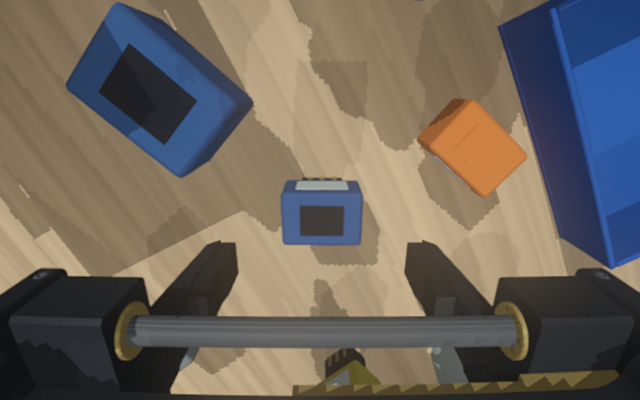

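The pack sits midway between the fingertips (x≈321; tips at 237 and 405). Descend and grip it.

```bash

python3 -m jog '[{"rotation":[0,0,0],"delta_pos":[0,-0.04,-0.69],"gripper":1},{"rotation":[0,0,0],"delta_pos":[0,-0.04,-0.69],"gripper":1},{"rotation":[0,0,0],"delta_pos":[0,0,-0.69],"gripper":1},{"rotation":[0,0,0],"delta_pos":[0,0,-0.69],"gripper":1},{"rotation":[0,0,0],"delta_pos":[0,0,-0.69],"gripper":1},{"rotation":[0,0,0],"delta_pos":[0,0,-0.69],"gripper":1},{"rotation":[0,0,0],"delta_pos":[0,0,0],"gripper":1}]'
python3 -m jog '[{"rotation":[0,0,0],"delta_pos":[0,0,0],"gripper":0.5},{"rotation":[0,0,0],"delta_pos":[0,0,0],"gripper":0.5},{"rotation":[0,0,0],"delta_pos":[0,0,0],"gripper":0.5},{"rotation":[0,0,0],"delta_pos":[0,0,0],"gripper":0.5},{"rotation":[0,0,0],"delta_pos":[0,0,0],"gripper":0.5},{"rotation":[0,0,0],"delta_pos":[0,0,0],"gripper":0.5}]' 30
```

```text
time: 10.45
ee_pos: [0.6425, -0.1777, 0.0558]
tcp_rot: [0.853, 0.521, 0.0, -0.001]
contact_force: [0.5, 0.3, 0.2]
finger_gap: 0.0881
gripper_force: 0.0
time: 10.95
ee_pos: [0.6426, -0.1782, 0.0571]
tcp_rot: [0.853, 0.521, 0.0, 0.0]
contact_force: [-2.3, 1.0, 4.3]
finger_gap: 0.0561
gripper_force: 30.0
```

```bash

python3 -m jog '[{"rotation":[0,0,0],"delta_pos":[0,0,0.3],"gripper":0.5},{"rotation":[0,0,0],"delta_pos":[0,0,0.8],"gripper":0.5},{"rotation":[0,0,0],"delta_pos":[0,0,1],"gripper":0.5},{"rotation":[0,0,0],"delta_pos":[0,0,1],"gripper":0.5},{"rotation":[0,0,0],"delta_pos":[0,0,1],"gripper":0.5},{"rotation":[0,0,0],"delta_pos":[0,0,1],"gripper":0.5},{"rotation":[0,0,0],"delta_pos":[-0.2,0.5,1],"gripper":0.5},{"rotation":[0,0,0],"delta_pos":[-0.2,0.5,1],"gripper":0.5}]' 40
cat > ins.py <<'E'
from plan import *
n=W((-S,0,C),0);sl=W((C,0,S),0);by=W((0,1,0),0)
L=.0565
off=np.zeros(2) # measured correction along slope, booth y
def goal(v,extra=0,L=L): # v in mm booth (x,z); extra along normal mm
    return W((58+v[0],-20,68+v[1]))+n*(L+extra/1e3)
def slopepos(a,h): return W((58,-20,68))+sl*a/1e3+n*(L+h/1e3)
E
python3 - <<'E'
from ins import *
info(RP,goal((-130,0)))
E
```

```text
time: 11.62
ee_pos: [0.6345, -0.1585, 0.1992]
tcp_rot: [0.854, 0.521, 0.0, 0.0]
contact_force: [0.3, -0.1, -1.7]
finger_gap: 0.0554
gripper_force: 40.0
t 11.62 p [ 0.6345 -0.1585  0.1992] y [ 0.889 -0.458  0.   ] z [ 0.001  0.    -1.   ] F [ 0.3 -0.1 -1.7] gap 0.0554 gf 40.0 q [-0.43  0.6   1.07  0.    1.46  0.05]
rot units [ 5.33 -8.72 22.2 ]
pos units [-5.21 15.35 -4.49]
```

```bash

python3 -m jog '[{"rotation":[0.22,-0.36,0.92],"delta_pos":[-0.2,0.3,0.5],"gripper":0.5},{"rotation":[0.22,-0.36,0.92],"delta_pos":[-0.2,0.3,0.5],"gripper":0.5},{"rotation":[0.22,-0.36,0.92],"delta_pos":[-0.2,0.3,0.3],"gripper":0.5},{"rotation":[0.22,-0.36,0.92],"delta_pos":[-0.2,0.3,0.3],"gripper":0.5},{"rotation":[0.22,-0.36,0.92],"delta_pos":[-0.2,0.3,0],"gripper":0.5},{"rotation":[0.22,-0.36,0.92],"delta_pos":[-0.2,0.3,0],"gripper":0.5},{"rotation":[0.22,-0.36,0.92],"delta_pos":[-0.2,0.3,0],"gripper":0.5},{"rotation":[0.22,-0.36,0.92],"delta_pos":[-0.2,0.3,0],"gripper":0.5}]' 
python3 -m jog '[{"rotation":[0.22,-0.36,0.92],"delta_pos":[-0.2,0.3,0],"gripper":0.5},{"rotation":[0.22,-0.36,0.92],"delta_pos":[-0.2,0.3,0],"gripper":0.5},{"rotation":[0.22,-0.36,0.92],"delta_pos":[-0.2,0.3,0],"gripper":0.5},{"rotation":[0.22,-0.36,0.92],"delta_pos":[-0.2,0.3,0],"gripper":0.5},{"rotation":[0.22,-0.36,0.92],"delta_pos":[-0.2,0.3,0],"gripper":0.5},{"rotation":[0.22,-0.36,0.92],"delta_pos":[-0.2,0.3,0],"gripper":0.5},{"rotation":[0.22,-0.36,0.92],"delta_pos":[-0.2,0.3,0],"gripper":0.5},{"rotation":[0.22,-0.36,0.92],"delta_pos":[-0.2,0.3,0],"gripper":0.5}]' 
python3 -m jog '[{"rotation":[0.22,-0.37,0.94],"delta_pos":[-0.2,0.3,0],"gripper":0.5},{"rotation":[0.22,-0.37,0.94],"delta_pos":[-0.2,0.3,0],"gripper":0.5},{"rotation":[0.22,-0.37,0.94],"delta_pos":[-0.2,0.3,0],"gripper":0.5},{"rotation":[0.22,-0.37,0.94],"delta_pos":[-0.2,0.3,0],"gripper":0.5},{"rotation":[0.22,-0.37,0.94],"delta_pos":[-0.2,0.3,0],"gripper":0.5},{"rotation":[0.22,-0.37,0.94],"delta_pos":[-0.2,0.3,0],"gripper":0.5},{"rotation":[0.22,-0.37,0.94],"delta_pos":[-0.2,0.3,0],"gripper":0.5},{"rotation":[0.22,-0.37,0.94],"delta_pos":[-0.2,0.3,0],"gripper":0.5}]' 
python3 - <<'E'
from ins import *
info(RP,goal((-130,0)))
E
```

```text
time: 12.28
ee_pos: [0.6024, -0.11, 0.2305]
tcp_rot: [0.635, 0.759, 0.145, 0.0]
contact_force: [0.4, -0.2, -2.1]
finger_gap: 0.0558
gripper_force: 40.0
time: 12.95
ee_pos: [0.5704, -0.0622, 0.2305]
tcp_rot: [0.34, 0.901, 0.272, 0.0]
contact_force: [-0.4, 0.4, -2.2]
finger_gap: 0.0555
gripper_force: 40.0
time: 13.62
ee_pos: [0.5385, -0.0143, 0.2304]
tcp_rot: [-0.006, 0.931, 0.364, 0.001]
contact_force: [0.2, -0.8, -2.3]
finger_gap: 0.0557
gripper_force: 40.0
t 13.62 p [ 0.5385 -0.0143  0.2304] y [-0.012  0.734  0.679] z [-0.002  0.679 -0.734] F [ 0.2 -0.8 -2.3] gap 0.0557 gf 40.0 q [-0.52  0.48  1.39  0.63  1.67 -2.17]
rot units [ 0.05  0.07 -0.07]
pos units [-0.41  8.15 -6.05]
```

```bash

python3 -m jog '[{"rotation":[0,0,0],"delta_pos":[-0.06,0.9,-0.75],"gripper":0.5},{"rotation":[0,0,0],"delta_pos":[-0.06,0.9,-0.75],"gripper":0.5},{"rotation":[0,0,0],"delta_pos":[-0.06,0.9,-0.75],"gripper":0.5},{"rotation":[0,0,0],"delta_pos":[-0.06,0.9,-0.75],"gripper":0.5},{"rotation":[0.05,0.07,-0.07],"delta_pos":[-0.06,0.9,-0.75],"gripper":0.5},{"rotation":[0,0,0],"delta_pos":[-0.06,0.9,-0.75],"gripper":0.5},{"rotation":[0,0,0],"delta_pos":[0,0.9,-0.75],"gripper":0.5},{"rotation":[0,0,0],"delta_pos":[0,0,0],"gripper":0.5}]' 
python3 - <<'E'
from ins import *
info(RP,goal((-130,0)))
w=env.camera("wrist");pickle.dump(w,open("w5.pkl","wb"))
t=env.camera("top");pickle.dump(t,open("t5.pkl","wb"));s=env.camera("scene");pickle.dump(s,open("s5.pkl","wb"))
p=lambda q:proj(w,W(q))[0].round(1)
def ch(x,y,z=0):return W((58,-20,68))+(sl*x+by*y+n*z)/1e3
for x in(40,-40):
  for y in(35,-35):print("face",proj(w,ch(x,y))[0].round(1))
for x in(18.2,-18.2):
  for y in(14.2,-14.2):print("mouth",proj(w,ch(x,y))[0].round(1))
e=env.sense();M=R.from_quat(e["tcp_rot"]).as_matrix();T=e["ee_pos"]
for y in(28,-28):
  for x in(20,-20):
    for z in(66,32):print("head",x,y,z,proj(w,T+M@np.array([x,y,56.5-z])/1e3)[0].round(1))
for y in(17,-17):
  for x in(13,-13):print("plug",x,y,proj(w,T+M@np.array([x,y,56.5])/1e3)[0].round(1))
E
```

```text
time: 14.28
ee_pos: [0.53, 0.1141, 0.1233]
tcp_rot: [-0.0, 0.93, 0.367, -0.003]
contact_force: [-0.8, 0.2, -2.6]
finger_gap: 0.0554
gripper_force: 40.0
t 14.28 p [0.53   0.1141 0.1233] y [0.002 0.731 0.682] z [-0.006  0.682 -0.731] F [-0.8  0.2 -2.6] gap 0.0554 gf 40.0 q [-0.31  0.58  1.61  0.73  1.32 -2.2 ]
rot units [-0.01 -0.07  0.01]
pos units [ 0.02  1.72 -0.7 ]
face [474.8 139.6]
face [465.  206.5]
face [393.7 139.5]
face [389.1 206.9]
mouth [450.4 160.4]
mouth [446.9 187.6]
mouth [414.1 160.5]
mouth [411.7 187.8]
head 20 28 66 [387.4 252.7]
head 20 28 32 [374.4 220.2]
head -20 28 66 [381.2 330.2]
head -20 28 32 [370.4 286.4]
head 20 -28 66 [252.  252.8]
head 20 -28 32 [265.4 220.3]
head -20 -28 66 [258.6 330.3]
head -20 -28 32 [269.7 286.6]
plug 13 17 [347.6 210.2]
plug -13 17 [346.6 247.9]
plug 13 -17 [292.4 210.3]
plug -13 -17 [293.7 248. ]
```

```bash
python3 - <<'E'
from h import *
w=pickle.load(open("w5.pkl","rb"));im=crop(w,250,115,240,180,800,600)
im=np.clip(im.astype(float)*1.8,0,255).astype(np.uint8)
cv2.imwrite("pics/w5.png",im)
E
```

```text
(no output)
```

View pics/w5.png

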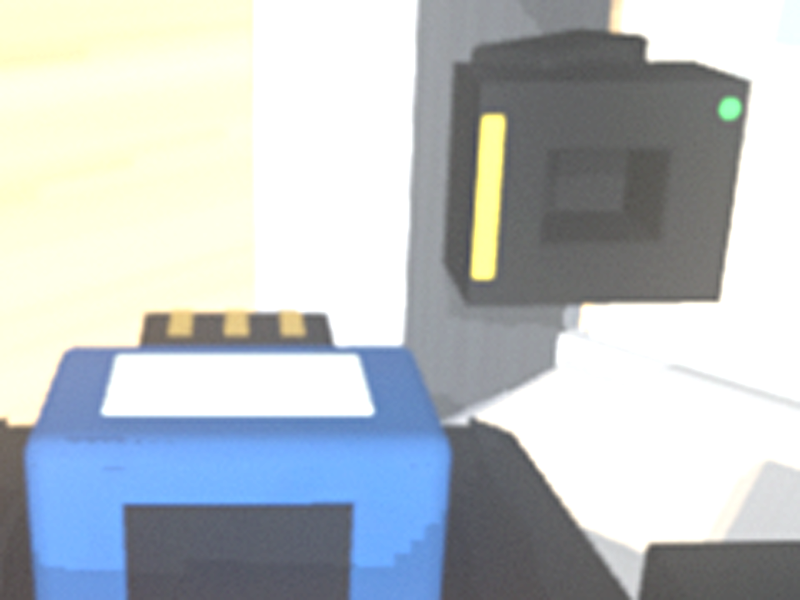

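The crop shows the plug's leading edge from (147,313) to (328,315) and the socket mouth at (550,150), (671,150), (662,242) and (541,240). Against the model, the socket sits about 0.4 mm further up the slope than the plug. The pack sits about 1.5 mm too far towards booth +y, so I correct by world x +1.4 mm. I'll enter low, sliding up just above the charger face, so the gripper body passes under the sash.

```bash
cat >> ins.py <<'E'
corr=by*-.0014+sl*.0004
def G(a,h):return slopepos(a,h)+corr
E
python3 - <<'E'
from ins import *
e=info(RP,goal((-110,-26))+corr)
A=goal((-110,-26))+corr;B=G(-45,6);D=G(0,6)
print(B,(B-A)/.02,D,(D-B)/.02)
E
```

```text
t 14.43 p [0.532  0.1112 0.1258] y [0.    0.732 0.681] z [-0.001  0.681 -0.732] F [ 0.2  0.2 -2.5] gap 0.0559 gf 40.0 q [-0.31  0.57  1.6   0.73  1.32 -2.2 ]
rot units [ 0.01 -0.01  0.04]
pos units [-0.02  2.88 -2.11]
[0.53134417 0.24183823 0.08332947] [-0.01382924  3.64918221 -0.01418055] [0.53121939 0.274764   0.11400321] [-0.00623891  1.64628813  1.53368721]
```

```bash

python3 -m jog '[{"rotation":[0,0,0],"delta_pos":[0,0.72,-0.53],"gripper":0.5},{"rotation":[0,0,0.02],"delta_pos":[0,0.72,-0.53],"gripper":0.5},{"rotation":[0,0,0],"delta_pos":[0,0.72,-0.53],"gripper":0.5},{"rotation":[0,0,0],"delta_pos":[0,0.72,-0.53],"gripper":0.5},{"rotation":[0,0,0],"delta_pos":[0,0,0],"gripper":0.5}]' 
python3 -m jog '[{"rotation":[0,0,0],"delta_pos":[0,0.6,0],"gripper":0.5},{"rotation":[0,0,0],"delta_pos":[0,0.6,0],"gripper":0.5},{"rotation":[0,0,0],"delta_pos":[0,0.6,0],"gripper":0.5}]' 
python3 -m jog '[{"rotation":[0,0,0],"delta_pos":[0,0.6,0],"gripper":0.5},{"rotation":[0,0,0],"delta_pos":[0,0.6,0],"gripper":0.5},{"rotation":[0,0,0],"delta_pos":[0,0.6,0],"gripper":0.5},{"rotation":[0,0,0],"delta_pos":[0,0,0],"gripper":0.5}]' 
python3 - <<'E'
from ins import *
info(RP,G(-45,6))
E
```

```text
time: 14.85
ee_pos: [0.5312, 0.1701, 0.0823]
tcp_rot: [-0.001, 0.93, 0.366, -0.002]
contact_force: [-0.8, -0.3, -1.2]
finger_gap: 0.0555
gripper_force: 40.0
time: 15.1
ee_pos: [0.5322, 0.2056, 0.0838]
tcp_rot: [-0.0, 0.931, 0.366, -0.0]
contact_force: [0.2, -0.3, -2.3]
finger_gap: 0.0555
gripper_force: 40.0
time: 15.43
ee_pos: [0.5309, 0.2435, 0.0832]
tcp_rot: [-0.002, 0.93, 0.366, -0.002]
contact_force: [-0.5, 0.0, -1.3]
finger_gap: 0.0559
gripper_force: 40.0
t 15.43 p [0.5309 0.2435 0.0832] y [-0.002  0.731  0.682] z [-0.004  0.682 -0.731] F [-0.5  0.  -1.3] gap 0.0559 gf 40.0 q [-0.06  0.65  1.62  0.86  1.12 -2.13]
rot units [-0.01 -0.02 -0.  ]
pos units [ 0.02 -0.08  0.01]
```

Now slide up the slope in small monitored steps.

```bash

python3 -m jog '[{"rotation":[0,0,0],"delta_pos":[0,0.25,0.26],"gripper":0.5},{"rotation":[0,0,0],"delta_pos":[0,0.25,0.26],"gripper":0.5}]' 
python3 -m jog '[{"rotation":[0,0,0],"delta_pos":[0,0.25,0.26],"gripper":0.5},{"rotation":[0,0,0],"delta_pos":[0,0.25,0.26],"gripper":0.5}]' 
python3 -m jog '[{"rotation":[0,0,0],"delta_pos":[0,0.25,0.25],"gripper":0.5},{"rotation":[0,0,0],"delta_pos":[0,0.25,0.25],"gripper":0.5},{"rotation":[0,0,0],"delta_pos":[0,0,0],"gripper":0.5}]' 
python3 - <<'E'
from ins import *
info(RP,G(0,6))
for k in range(6):
    w=env.camera("wrist");e=env.sense();print(e["ee_pos"].round(4))
pickle.dump(w,open("w6.pkl","wb"))
E
```

```text
time: 15.6
ee_pos: [0.5316, 0.2514, 0.0936]
tcp_rot: [-0.0, 0.93, 0.366, -0.001]
contact_force: [-0.2, -0.7, -2.6]
finger_gap: 0.0554
gripper_force: 40.0
time: 15.77
ee_pos: [0.531, 0.2603, 0.1023]
tcp_rot: [0.0, 0.931, 0.364, -0.002]
contact_force: [0.6, 4.6, -15.6]
finger_gap: 0.0552
gripper_force: 40.0
time: 16.02
ee_pos: [0.5304, 0.2725, 0.1133]
tcp_rot: [-0.001, 0.931, 0.366, -0.003]
contact_force: [1.1, 12.2, -14.4]
finger_gap: 0.0557
gripper_force: 40.0
t 16.02 p [0.5304 0.2725 0.1133] y [-0.     0.732  0.681] z [-0.005  0.681 -0.732] F [  1.1  12.2 -14.4] gap 0.0557 gf 40.0 q [-0.01  0.61  1.59  0.85  1.14 -2.03]
rot units [ 0.01 -0.05  0.  ]
pos units [0.04 0.11 0.04]
[0.5304 0.2725 0.1132]
[0.5304 0.2726 0.1133]
[0.5304 0.2726 0.1133]
[0.5304 0.2726 0.1132]
[0.5304 0.2726 0.1132]
[0.5304 0.2726 0.1133]
```

Something, probably the sash edge on the back of the gripper body, pushes with about 17 N along the tool axis. Advancing relieves that. First I check the lateral alignment by code, using the charger's green LED and yellow strip in the current wrist view.

```bash
cat > led.py <<'E'
from ins import *
def onface(c,px):
    o,v=ray(c,px);m=W((58,-20,68));d=o+v*((m-o)@n)/(v@n)-m;return np.array([d@sl,d@by])*1e3
def cents(c,roi):
    x0,y0,x1,y1=roi;im=c["image"][y0:y1,x0:x1];h=cv2.cvtColor(im,cv2.COLOR_RGB2HSV);r={}
    for k,lo,hi in(("led",(45,90,60),(85,255,255)),("strip",(22,100,60),(34,255,255))):
        m=cv2.inRange(h,lo,hi);N,_,st,ce=cv2.connectedComponentsWithStats(m)
        r[k]=[(int(st[i,4]),(ce[i]+[x0,y0]).round(2)) for i in range(1,N) if st[i,4]>12]
    return r
E
python3 - <<'E'
from led import *
for f,roi in(("w5",(375,120,490,210)),("w6",(200,40,640,300))):
    c=pickle.load(open(f+".pkl","rb"));r=cents(c,roi)
    for k in r:
        for a,p in r[k]:print(f,k,a,p,onface(c,p).round(2))
c=pickle.load(open("w5.pkl","rb"))
q=[onface(c,(250+(X+.5)/3.3333-.5,115+(Y+.5)/3.3333-.5)) for X,Y in((671,150),(662,242),(550,150),(541,240))];print(np.round(q,1),np.mean(q,0))
E
```

```text
w5 led 36 [468.5  147.17] [34.72 27.54]
w5 strip 376 [395.91 173.39] [-35.44   0.99]
w6 led 81 [378.27 178.56] [34.53 27.43]
w6 strip 415 [268.47 200.68] [-35.58  12.7 ]
[[ 18.7  15. ]
 [ 19.5 -13.8]
 [-17.7  15. ]
 [-18.  -13. ]] [0.61707767 0.80669698]
```

```bash
python3 - <<'E'
from led import *
# constant camera-in-tool transform from w5 (pose right before: sensed)
c=pickle.load(open("w5.pkl","rb"));Tc=np.array(c["cam_to_world"])
# camera in tool frame from w1/w2-type start data
d=pickle.load(open("d0.pkl","rb"))["wrist"];T0=np.array(d["cam_to_world"])
B0=np.eye(4);B0[:3,:3]=R.from_quat([9.86435057e-01,1.64150401e-01,4.06414472e-05,-7.22896127e-04]).as_matrix();B0[:3,3]=[0.17809199,-0.52008588,0.25515649]
X=np.linalg.inv(B0)@T0
def tool(c):
    Tt=np.array(c["cam_to_world"])@np.linalg.inv(X);return Tt
for f in("w5","w6"):
    cc=pickle.load(open(f+".pkl","rb"));Tt=tool(cc);print(f,"tcp",Tt[:3,3].round(4));
Tt=tool(c)
def inpl(px,z):
    o,v=ray(c,px);o=Tt[:3,:3].T@(o-Tt[:3,3]);v=Tt[:3,:3].T@v;return (o+v*(z-o[2])/v[2])*1e3
for X_,Y_ in((147,313),(328,315)):print("plug edge",inpl((250+(X_+.5)/3.3333-.5,115+(Y_+.5)/3.3333-.5),.0565).round(2))
for X_,Y_ in((68,350),(412,350)):print("head low edge",inpl((250+(X_+.5)/3.3333-.5,115+(Y_+.5)/3.3333-.5),.0245).round(2))
# current plug vs mouth, charger frame
T6=tool(pickle.load(open("w6.pkl","rb")))[:3,3]-W((58,-20,68));print("TCP in charger frame mm",T6@sl*1e3,T6@by*1e3,T6@n*1e3)
E
```

```text
w5 tcp [0.533  0.1134 0.1228]
w6 tcp [0.5334 0.2719 0.1127]
plug edge [ 13.39 -16.06  56.5 ]
plug edge [12.99 18.02 56.5 ]
head low edge [ 19.66 -25.82  24.5 ]
head low edge [19.65 28.5  24.5 ]
TCP in charger frame mm -2.5902706373605398 -3.591675665181442 63.484960432989595
```

```bash
cat > tl.py <<'E'
from led import *
d=pickle.load(open("d0.pkl","rb"))["wrist"];T0=np.array(d["cam_to_world"])
B0=np.eye(4);B0[:3,:3]=R.from_quat([9.86435057e-01,1.64150401e-01,4.06414472e-05,-7.22896127e-04]).as_matrix();B0[:3,3]=[0.17809199,-0.52008588,0.25515649]
X=np.linalg.inv(B0)@T0
def tool(c):return np.array(c["cam_to_world"])@np.linalg.inv(X)
E
python3 - <<'E'
from tl import *
for f in("w1","w2","w3","w4","w5","w6"):
    T=tool(pickle.load(open(f+".pkl","rb")));print(f,T[:3,3].round(4),T[:3,1].round(4),T[:3,2].round(4))
print(X.round(4))
E
```

```text
w1 [0.5634 0.0227 0.303 ] [ 0.9969  0.0695 -0.0366] [-0.0678  0.5263 -0.8476]
w2 [0.5889 0.1421 0.2198] [ 1.      0.0044 -0.0035] [-0.0056  0.68   -0.7332]
w3 [ 0.637  -0.1801  0.2629] [ 0.8803 -0.4744 -0.0062] [-0.0077 -0.0012 -1.    ]
w4 [ 0.642  -0.1764  0.1367] [ 0.89   -0.456  -0.0046] [-0.0034  0.0034 -1.    ]
w5 [0.533  0.1134 0.1228] [0.0017 0.7324 0.6809] [-0.0059  0.6809 -0.7323]
w6 [0.5334 0.2719 0.1127] [-5.000e-04  7.330e-01  6.802e-01] [-0.005   0.6802 -0.733 ]
[[ 5.000e-04 -9.459e-01 -3.244e-01  8.630e-02]
 [ 1.000e+00  1.000e-04  1.200e-03  8.000e-04]
 [-1.100e-03 -3.244e-01  9.459e-01 -1.294e-01]
 [ 0.000e+00  0.000e+00  0.000e+00  1.000e+00]]
```

```bash

python3 -m jog '[{"rotation":[0,0,0],"delta_pos":[0,0.1,-0.12],"gripper":0.5},{"rotation":[0,0,0],"delta_pos":[0,0,0],"gripper":0.5}]' 
python3 - <<'E'
from tl import *
w=env.camera("wrist");e=env.sense();pickle.dump(w,open("w7.pkl","wb"))
print(e["ee_pos"],R.from_quat(e["tcp_rot"]).as_matrix()[:,1:].T.round(4),e["contact_force"]);T=tool(w);print(T[:3,3],T[:3,1:3].T.round(4))
for k,v in cents(w,(200,40,640,300)).items():
  for a,p in v:print(k,a,p,onface(w,p).round(2))
E
```

```text
time: 16.48
ee_pos: [0.5316, 0.274, 0.1121]
tcp_rot: [-0.001, 0.93, 0.367, -0.001]
contact_force: [0.5, 0.2, -2.0]
finger_gap: 0.0558
gripper_force: 40.0
[0.53183924 0.27365873 0.11222728] [[-0.0008  0.7309  0.6825]
 [-0.0017  0.6825 -0.7309]] [-0.69901979  0.33135575 -1.88672855]
[0.53464617 0.2732844  0.11147481] [[-0.0011  0.7321  0.6812]
 [-0.0017  0.6812 -0.7321]]
led 83 [378.46 177.29] [34.5  27.37]
strip 442 [267.51 200.7 ] [-35.61  11.92]
```

```bash
cat >> tl.py <<'E'
def rel(w):
    T=tool(w);led=[p for a,p in cents(w,(200,40,640,300))["led"]]
    L_=onface(w,led[0]);m=L_-[34.1,26.73]
    p=T[:3,3]+T[:3,:3]@np.array([.8,1.1,56.5])/1e3-W((58,-20,68))
    r=np.array([p@sl*1e3-m[0],p@by*1e3-m[1],p@n*1e3]);g=T[:3,2]
    return r,(sl*-r[0]+by*-r[1])/20
E
python3 - <<'E'
from tl import *
for f in("w5","w6","w7"):
    w=pickle.load(open(f+".pkl","rb"))
    im=w["image"];h=cv2.cvtColor(im,cv2.COLOR_RGB2HSV);m=cv2.inRange(h[200:335,230:410],(100,120,40),(125,255,255))
    ys,xs=np.where(m);print(f,len(xs),xs.mean()+230,np.percentile(xs,[1,99])+230,np.percentile(ys,[1,99])+200)
    if f!="w5":r,u=rel(w);print("plug rel mouth slope,y,h",r.round(2),"units",u.round(3))
E
```

```text
w5 5727 324.0733368255631 [260.26 382.  ] [239.26 314.  ]
w6 6677 318.65134042234536 [260. 381.] [219. 315.]
plug rel mouth slope,y,h [-2.03 -3.36  6.99] units [-0.168  0.074  0.069]
w7 6675 318.65677902621724 [260. 381.] [219. 315.]
plug rel mouth slope,y,h [-1.74 -4.72  5.17] units [-0.236  0.063  0.059]
```

```bash
python3 - <<'E'
from tl import *
w=pickle.load(open("w7.pkl","rb"));m=W((58,-20,68))
for b in(14.2,12,0,-14.2):print(b,[proj(w,m+(sl*(a+.4)+by*(b+.64))/1e3)[0].round(1).tolist() for a in(-18.2,0,18.2)])
print("face +y edge",proj(w,m+(by*35.64)/1e3)[0])
g=cv2.cvtColor(w["image"],cv2.COLOR_RGB2GRAY)
print("rows 160-222")
for x in(285,295,300,310,320,330,340,345,352):print(x,g[160:222,x].tolist())
print("row",[g[y,270:375].tolist() for y in (199,)])
E
```

```text
14.2 [[295.2, 196.4], [323.8, 196.3], [352.4, 196.3]]
12 [[295.3, 199.6], [323.8, 199.6], [352.3, 199.5]]
0 [[295.8, 217.0], [323.8, 216.9], [351.7, 216.9]]
-14.2 [[296.4, 236.6], [323.7, 236.6], [351.1, 236.6]]
face +y edge [323.20900246 164.39133554]
rows 160-222
285 [44, 44, 45, 47, 46, 49, 52, 55, 54, 51, 55, 53, 54, 55, 54, 54, 54, 55, 54, 55, 55, 56, 56, 55, 56, 55, 55, 57, 55, 56, 56, 54, 57, 57, 56, 57, 56, 55, 56, 57, 56, 57, 57, 56, 56, 57, 57, 57, 59, 55, 56, 57, 57, 57, 59, 58, 55, 59, 64, 70, 81, 117]
295 [43, 43, 42, 42, 45, 49, 50, 53, 51, 52, 52, 53, 52, 53, 53, 52, 53, 52, 52, 53, 52, 51, 52, 53, 52, 54, 54, 54, 52, 53, 53, 55, 55, 54, 54, 52, 48, 48, 47, 49, 49, 50, 50, 49, 50, 51, 52, 50, 51, 47, 48, 46, 46, 48, 47, 49, 47, 49, 57, 66, 86, 132]
300 [41, 40, 41, 40, 41, 45, 50, 50, 52, 52, 52, 51, 51, 53, 51, 52, 50, 52, 52, 52, 51, 52, 54, 52, 54, 53, 51, 53, 54, 53, 54, 53, 52, 54, 54, 51, 47, 47, 45, 47, 47, 47, 47, 46, 48, 47, 46, 49, 56, 62, 64, 69, 76, 81, 87, 73, 54, 47, 55, 66, 87, 131]
310 [39, 41, 42, 39, 41, 46, 51, 51, 50, 52, 52, 51, 51, 51, 51, 52, 51,
[... 1190 characters left out ...]
57, 66, 85, 130]
352 [49, 48, 49, 49, 50, 53, 57, 57, 56, 57, 55, 56, 57, 56, 56, 56, 57, 57, 57, 55, 57, 56, 56, 56, 57, 56, 56, 56, 57, 57, 58, 56, 56, 57, 55, 52, 49, 47, 47, 47, 48, 48, 49, 49, 47, 48, 50, 48, 49, 50, 49, 49, 51, 48, 49, 49, 47, 53, 62, 69, 88, 130]
row [[184, 183, 158, 99, 57, 56, 57, 60, 58, 57, 57, 57, 57, 58, 57, 57, 56, 57, 56, 56, 56, 56, 56, 54, 51, 49, 46, 45, 43, 45, 47, 48, 47, 49, 48, 49, 49, 47, 47, 47, 45, 46, 46, 48, 46, 46, 45, 46, 47, 48, 48, 48, 48, 48, 48, 48, 48, 49, 48, 46, 49, 48, 49, 51, 49, 50, 49, 50, 49, 51, 51, 50, 50, 50, 52, 52, 53, 51, 47, 45, 45, 45, 47, 51, 56, 58, 59, 59, 60, 61, 61, 61, 61, 61, 62, 62, 62, 63, 63, 62, 64, 65, 65, 64, 64]]
```

The intensity profiles confirm it: the mouth's +y edge is at row 195.5, the plug edge at row 208, the mouth centre column at 323.6 and the plug centre at 321.3. The plug needs about 4 mm towards booth +y (world −x) and 1.5 mm up the slope.

```bash

python3 -m jog '[{"rotation":[0,0,0],"delta_pos":[-0.1,0.03,0.025],"gripper":0.5},{"rotation":[0,0,0],"delta_pos":[-0.1,0.03,0.025],"gripper":0.5},{"rotation":[0,0,0],"delta_pos":[0,0,0],"gripper":0.5}]' 
python3 - <<'E'
from tl import *
w=env.camera("wrist");pickle.dump(w,open("w8.pkl","wb"));print(rel(w))
e=env.sense();print(R.from_quat(e["tcp_rot"]).as_matrix()[:,1:].T.round(4),RP[:,1:].T.round(4))
m=W((58,-20,68));L_=onface(w,cents(w,(200,40,640,300))["led"][0][1])-[34.1,26.73];print("mouth",L_)
for h in(0,3,5,7):print(h,"aligned plug slim edge",[proj(w,m+(sl*(a+L_[0])+by*(12+L_[1])+n*h)/1e3)[0].round(1).tolist() for a in(-16,16)])
g=cv2.cvtColor(w["image"],cv2.COLOR_RGB2GRAY)
print([int(x) for x in g[190:215,295:350].mean(1)],g[201,280:365].tolist())
E
```

```text
time: 16.78
ee_pos: [0.5273, 0.2745, 0.1129]
tcp_rot: [-0.001, 0.93, 0.366, -0.001]
contact_force: [0.1, -0.3, -2.8]
finger_gap: 0.0558
gripper_force: 40.0
(array([-0.8566342 , -0.46749576,  5.41933552]), array([-0.02349339,  0.03125068,  0.02919575]))
[[-3.000e-04  7.315e-01  6.819e-01]
 [-2.100e-03  6.819e-01 -7.315e-01]] [[-0.0028  0.7317  0.6816]
 [-0.0026  0.6816 -0.7317]]
mouth [0.42951508 0.73412811]
0 aligned plug slim edge [[297.5, 205.7], [347.3, 205.6]]
3 aligned plug slim edge [[297.2, 207.4], [347.6, 207.3]]
5 aligned plug slim edge [[297.0, 208.5], [347.9, 208.5]]
7 aligned plug slim edge [[296.7, 209.7], [348.1, 209.6]]
[52, 52, 53, 53, 53, 53, 53, 53, 53, 53, 53, 51, 48, 47, 48, 48, 50, 60, 69, 71, 71, 71, 71, 72, 72] [56, 56, 57, 57, 55, 54, 55, 55, 56, 55, 55, 54, 55, 55, 53, 54, 51, 54, 52, 51, 51, 52, 51, 52, 52, 51, 52, 51, 52, 51, 50, 52, 50, 49, 52, 50, 51, 51, 52, 52, 52, 50, 52, 51, 51, 48, 51, 50, 50, 50, 51, 51, 50, 51, 50, 50, 51, 52, 53, 52, 52, 52, 54, 53, 54, 53, 55, 53, 54, 55, 55, 55, 57, 57, 58, 60, 60, 60, 59, 59, 61, 62, 61, 62, 62]
```

Lateral error is now under 1 mm. A last 0.7 mm trim, then insert in small steps while watching the force.

```bash

python3 -m jog '[{"rotation":[0,0,0],"delta_pos":[-0.01,0.025,0.025],"gripper":0.5},{"rotation":[0,0,0],"delta_pos":[0,0.068,-0.073],"gripper":0.5},{"rotation":[0,0,0],"delta_pos":[0,0.068,-0.073],"gripper":0.5}]' 
python3 -m jog '[{"rotation":[0,0,0],"delta_pos":[0,0.068,-0.073],"gripper":0.5},{"rotation":[0,0,0],"delta_pos":[0,0,0],"gripper":0.5}]' 
python3 -m jog '[{"rotation":[0,0,0],"delta_pos":[0,0.068,-0.073],"gripper":0.5},{"rotation":[0,0,0],"delta_pos":[0,0,0],"gripper":0.5}]' 
python3 -c "
from tl import *
w=env.camera('wrist');pickle.dump(w,open('w9.pkl','wb'));print(rel(w))"
```

```text
time: 17.08
ee_pos: [0.5274, 0.2777, 0.1099]
tcp_rot: [-0.0, 0.93, 0.366, -0.001]
contact_force: [0.7, 0.3, -1.2]
finger_gap: 0.0555
gripper_force: 40.0
time: 17.25
ee_pos: [0.5272, 0.2793, 0.1081]
tcp_rot: [-0.0, 0.93, 0.366, -0.002]
contact_force: [-0.0, -0.5, -1.7]
finger_gap: 0.0559
gripper_force: 40.0
time: 17.42
ee_pos: [0.5272, 0.2806, 0.1067]
tcp_rot: [-0.001, 0.93, 0.366, -0.001]
contact_force: [-0.3, 0.0, -1.7]
finger_gap: 0.0558
gripper_force: 40.0
(array([-0.6096271 , -0.42152188, -3.22122458]), array([-0.02116046,  0.02222284,  0.02077727]))
```

Already 3 mm inside with no contact force. Continue.

```bash

python3 -m jog '[{"rotation":[0,0,0],"delta_pos":[-0.01,0.083,-0.059],"gripper":0.5},{"rotation":[0,0,0],"delta_pos":[0,0.068,-0.073],"gripper":0.5}]' 
python3 -m jog '[{"rotation":[0,0,0],"delta_pos":[0,0.068,-0.073],"gripper":0.5},{"rotation":[0,0,0],"delta_pos":[0,0.068,-0.073],"gripper":0.5}]' 
python3 -m jog '[{"rotation":[0,0,0],"delta_pos":[0,0.068,-0.073],"gripper":0.5},{"rotation":[0,0,0],"delta_pos":[0,0.068,-0.073],"gripper":0.5}]' 
python3 -m jog '[{"rotation":[0,0,0],"delta_pos":[0,0.068,-0.073],"gripper":0.5},{"rotation":[0,0,0],"delta_pos":[0,0.068,-0.073],"gripper":0.5}]' 
python3 -c "
from tl import *
w=env.camera('wrist');pickle.dump(w,open('w9.pkl','wb'));print(rel(w))"
```

```text
time: 17.63
ee_pos: [0.5272, 0.2835, 0.1043]
tcp_rot: [-0.0, 0.93, 0.366, -0.001]
contact_force: [0.0, -0.4, -2.4]
finger_gap: 0.0557
gripper_force: 40.0
time: 17.8
ee_pos: [0.5271, 0.2863, 0.1013]
tcp_rot: [-0.001, 0.93, 0.366, -0.001]
contact_force: [0.3, 0.3, -1.4]
finger_gap: 0.0556
gripper_force: 40.0
time: 17.97
ee_pos: [0.5271, 0.289, 0.0983]
tcp_rot: [-0.001, 0.93, 0.366, -0.001]
contact_force: [-0.2, 0.3, -2.8]
finger_gap: 0.0557
gripper_force: 40.0
time: 18.13
ee_pos: [0.5271, 0.2917, 0.0954]
tcp_rot: [-0.001, 0.93, 0.366, -0.001]
contact_force: [-0.2, -0.3, -0.2]
finger_gap: 0.0555
gripper_force: 40.0
(array([ -0.18119973,  -0.25347575, -19.10164692]), array([-0.01269882,  0.00658101,  0.00617564]))
```

```bash

python3 -m jog '[{"rotation":[0,0,0],"delta_pos":[0,0.068,-0.073],"gripper":0.5},{"rotation":[0,0,0],"delta_pos":[0,0.068,-0.073],"gripper":0.5}]' 
python3 -m jog '[{"rotation":[0,0,0],"delta_pos":[0,0.068,-0.073],"gripper":0.5},{"rotation":[0,0,0],"delta_pos":[0,0.068,-0.073],"gripper":0.5}]' 
python3 -m jog '[{"rotation":[0,0,0],"delta_pos":[0,0.034,-0.037],"gripper":0.5},{"rotation":[0,0,0],"delta_pos":[0,0.034,-0.037],"gripper":0.5}]' 
python3 -m jog '[{"rotation":[0,0,0],"delta_pos":[0,0.034,-0.037],"gripper":0.5},{"rotation":[0,0,0],"delta_pos":[0,0,0],"gripper":0.5}]' 
python3 -c "
from tl import *
w=env.camera('wrist');pickle.dump(w,open('w9.pkl','wb'));print(rel(w))"
```

```text
time: 18.35
ee_pos: [0.5272, 0.2944, 0.0926]
tcp_rot: [-0.0, 0.93, 0.366, -0.001]
contact_force: [0.1, 0.9, -2.3]
finger_gap: 0.0555
gripper_force: 40.0
time: 18.52
ee_pos: [0.5271, 0.2972, 0.0896]
tcp_rot: [-0.001, 0.93, 0.366, -0.001]
contact_force: [0.4, 0.4, -2.2]
finger_gap: 0.0555
gripper_force: 40.0
time: 18.68
ee_pos: [0.5271, 0.2985, 0.0882]
tcp_rot: [-0.0, 0.93, 0.366, -0.001]
contact_force: [0.1, 0.1, -1.9]
finger_gap: 0.0557
gripper_force: 40.0
time: 18.85
ee_pos: [0.5271, 0.2992, 0.0874]
tcp_rot: [-0.001, 0.93, 0.366, -0.001]
contact_force: [0.3, -0.6, -2.4]
finger_gap: 0.0558
gripper_force: 40.0
(array([ -0.29713287,  -0.22471002, -30.02378924]), array([-0.01127662,  0.01082778,  0.01012686]))
```

Roughly 2 mm left. Step 0.5 mm at a time until it bears.

```bash

python3 -m jog '[{"rotation":[0,0,0],"delta_pos":[0,0.034,-0.037],"gripper":0.5},{"rotation":[0,0,0],"delta_pos":[0,0,0],"gripper":0.5}]' 
python3 -m jog '[{"rotation":[0,0,0],"delta_pos":[0,0.017,-0.018],"gripper":0.5},{"rotation":[0,0,0],"delta_pos":[0,0,0],"gripper":0.5}]' 
python3 -m jog '[{"rotation":[0,0,0],"delta_pos":[0,0.017,-0.018],"gripper":0.5},{"rotation":[0,0,0],"delta_pos":[0,0,0],"gripper":0.5}]' 
python3 -m jog '[{"rotation":[0,0,0],"delta_pos":[0,0.017,-0.018],"gripper":0.5},{"rotation":[0,0,0],"delta_pos":[0,0,0],"gripper":0.5}]' 
```

```text
time: 19.07
ee_pos: [0.5271, 0.2998, 0.0868]
tcp_rot: [-0.0, 0.93, 0.366, -0.001]
contact_force: [-0.2, -0.8, -3.0]
finger_gap: 0.0555
gripper_force: 40.0
time: 19.23
ee_pos: [0.5271, 0.3001, 0.0864]
tcp_rot: [-0.001, 0.93, 0.366, -0.001]
contact_force: [0.3, -0.9, -2.2]
finger_gap: 0.0558
gripper_force: 40.0
time: 19.4
ee_pos: [0.5272, 0.3004, 0.0862]
tcp_rot: [-0.001, 0.93, 0.366, -0.001]
contact_force: [0.9, -1.3, -1.9]
finger_gap: 0.0557
gripper_force: 40.0
time: 19.57
ee_pos: [0.5272, 0.3004, 0.0861]
tcp_rot: [-0.001, 0.93, 0.366, -0.001]
contact_force: [-1.0, -5.7, 1.9]
finger_gap: 0.0554
gripper_force: 40.0
```

```bash

python3 -m jog '[{"rotation":[0,0,0],"delta_pos":[0,0.017,-0.018],"gripper":0.5},{"rotation":[0,0,0],"delta_pos":[0,0,0],"gripper":0.5},{"rotation":[0,0,0],"delta_pos":[0,0,0],"gripper":0.5}]' 
python3 -c "
from tl import *
w=env.camera('wrist');pickle.dump(w,open('w9.pkl','wb'));print(rel(w))"
python3 -m jog '[{"rotation":[0,0,0],"delta_pos":[0,0,0],"gripper":0.74},{"rotation":[0,0,0],"delta_pos":[0,0,0],"gripper":0.74},{"rotation":[0,0,0],"delta_pos":[0,0,0],"gripper":0.74},{"rotation":[0,0,0],"delta_pos":[0,0,0],"gripper":0.74}]' 
python3 -c "
from tl import *
w=env.camera('wrist');pickle.dump(w,open('w10.pkl','wb'))
for f in('w9','w10'):
    c=pickle.load(open(f+'.pkl','rb'));h=cv2.cvtColor(c['image'],cv2.COLOR_RGB2HSV);m=cv2.inRange(h[150:335,230:410],(100,120,40),(125,255,255));ys,xs=np.where(m);print(len(xs),xs.mean(),ys.mean(),cents(c,(200,40,640,300)))
"
```

```text
time: 19.82
ee_pos: [0.5273, 0.3005, 0.086]
tcp_rot: [-0.001, 0.93, 0.366, -0.001]
contact_force: [-3.9, -10.4, 6.2]
finger_gap: 0.0558
gripper_force: 40.0
(array([ -0.30042427,  -0.53291545, -31.9368623 ]), array([-0.02668723,  0.0108898 ,  0.01023904]))
time: 20.2
ee_pos: [0.5271, 0.3012, 0.0854]
tcp_rot: [-0.001, 0.93, 0.366, -0.001]
contact_force: [-0.6, 0.6, 0.6]
finger_gap: 0.0654
gripper_force: 0.0
6991 89.26891717923044 119.23387212129882 {'led': [(118, array([387.41, 204.66]))], 'strip': [(425, array([253.57, 224.86]))]}
6896 88.22027262180974 119.30568445475637 {'led': [(118, array([387.44, 205.58]))], 'strip': [(412, array([252.76, 225.56])), (29, array([255.62, 288.72]))]}
```

The pack is seated at −31.9 mm and released. I'll retreat along the normal just past the head, then down the slope and out below the sash.

```bash

python3 -m jog '[{"rotation":[0,0,0],"delta_pos":[0,-0.1,0.11],"gripper":0.74},{"rotation":[0,0,0],"delta_pos":[0,-0.17,0.183],"gripper":0.74},{"rotation":[0,0,0],"delta_pos":[0,-0.17,0.183],"gripper":0.74},{"rotation":[0,0,0],"delta_pos":[0,-0.17,0.183],"gripper":0.74}]' 
python3 -m jog '[{"rotation":[0,0,0],"delta_pos":[0,-0.17,0.183],"gripper":0.74},{"rotation":[0,0,0],"delta_pos":[0,-0.17,0.183],"gripper":0.74},{"rotation":[0,0,0],"delta_pos":[0,-0.17,0.183],"gripper":0.74},{"rotation":[0,0,0],"delta_pos":[0,0,0],"gripper":0.74}]' 
python3 -m jog '[{"rotation":[0,0,0],"delta_pos":[0,-0.275,-0.25],"gripper":0.74},{"rotation":[0,0,0],"delta_pos":[0,-0.275,-0.25],"gripper":0.74},{"rotation":[0,0,0],"delta_pos":[0,-0.275,-0.25],"gripper":0.74},{"rotation":[0,0,0],"delta_pos":[0,-0.275,-0.25],"gripper":0.74},{"rotation":[0,0,0],"delta_pos":[0,-0.275,-0.25],"gripper":0.74},{"rotation":[0,0,0],"delta_pos":[0,-0.275,-0.25],"gripper":0.74},{"rotation":[0,0,0],"delta_pos":[0,0,0],"gripper":0.74}]' 
```

```text
time: 20.58
ee_pos: [0.5272, 0.2885, 0.0991]
tcp_rot: [-0.001, 0.93, 0.366, -0.001]
contact_force: [-0.7, 0.8, -0.0]
finger_gap: 0.0653
gripper_force: 0.0
time: 20.92
ee_pos: [0.5275, 0.2781, 0.1103]
tcp_rot: [-0.0, 0.93, 0.366, -0.0]
contact_force: [-0.5, -0.8, 0.4]
finger_gap: 0.0652
gripper_force: 0.0
time: 21.5
ee_pos: [0.527, 0.2446, 0.0783]
tcp_rot: [0.0, 0.931, 0.366, -0.002]
contact_force: [0.5, 0.9, -0.1]
finger_gap: 0.0654
gripper_force: 0.0
```

```bash

python3 -m jog '[{"rotation":[0,0,0],"delta_pos":[0,-0.6,0],"gripper":0.74},{"rotation":[0,0,0],"delta_pos":[0,-0.8,0],"gripper":0.74},{"rotation":[0,0,0],"delta_pos":[0,-1,0],"gripper":0.74},{"rotation":[0,0,0],"delta_pos":[0,-1,0],"gripper":0.74},{"rotation":[0,0,0],"delta_pos":[0,-1,0.3],"gripper":0.74},{"rotation":[0,0,0],"delta_pos":[0,-1,0.5],"gripper":0.74},{"rotation":[0,0,0],"delta_pos":[0,-1,0.5],"gripper":0.74},{"rotation":[0,0,0],"delta_pos":[0,-1,0.5],"gripper":0.74}]' 
python3 - <<'E'
from tl import *
w=env.camera("wrist");pickle.dump(w,open("w11.pkl","wb"))
info(RH,(.5905,.208-.068,.332+.073))
E
```

```text
time: 22.17
ee_pos: [0.5269, 0.0962, 0.1162]
tcp_rot: [-0.0, 0.931, 0.366, -0.001]
contact_force: [0.4, -0.1, -0.2]
finger_gap: 0.0654
gripper_force: 0.0
t 22.22 p [0.5284 0.0931 0.1177] y [-0.001  0.733  0.68 ] z [ 0.002  0.68  -0.733] F [ 2.7 -3.2  1.3] gap 0.0651 gf 0.0 q [-0.35  0.58  1.62  0.72  1.32 -2.24]
rot units [ 1.000e-02  1.227e+01 -1.314e+01]
pos units [ 3.11  2.34 14.37]
```

```bash

python3 -m jog '[{"rotation":[0,0.77,-0.82],"delta_pos":[0.19,0,0.9],"gripper":0.7},{"rotation":[0,0.77,-0.82],"delta_pos":[0.19,0,0.9],"gripper":0.7},{"rotation":[0,0.77,-0.82],"delta_pos":[0.19,0,0.9],"gripper":0.7},{"rotation":[0,0.77,-0.82],"delta_pos":[0.19,0,0.9],"gripper":0.7},{"rotation":[0,0.77,-0.82],"delta_pos":[0.19,0,0.9],"gripper":0.7},{"rotation":[0,0.77,-0.82],"delta_pos":[0.19,0,0.9],"gripper":0.7},{"rotation":[0,0.77,-0.82],"delta_pos":[0.19,0,0.9],"gripper":0.7},{"rotation":[0,0.77,-0.82],"delta_pos":[0.19,0,0.9],"gripper":0.7}]' 
python3 -m jog '[{"rotation":[0,0.77,-0.82],"delta_pos":[0.19,0,0.9],"gripper":0.7},{"rotation":[0,0.77,-0.82],"delta_pos":[0.19,0,0.9],"gripper":0.7},{"rotation":[0,0.77,-0.82],"delta_pos":[0.19,0,0.9],"gripper":0.7},{"rotation":[0,0.77,-0.82],"delta_pos":[0.19,0,0.9],"gripper":0.7},{"rotation":[0,0.77,-0.82],"delta_pos":[0.19,0,0.9],"gripper":0.7},{"rotation":[0,0.77,-0.82],"delta_pos":[0.19,0,0.9],"gripper":0.7},{"rotation":[0,0.77,-0.82],"delta_pos":[0.19,0,0.9],"gripper":0.7},{"rotation":[0,0.77,-0.82],"delta_pos":[0.19,0,0.9],"gripper":0.7}]' 
python3 -m jog '[{"rotation":[0,0,0],"delta_pos":[0,0,0],"gripper":0.7}]'
python3 - <<'E'
from tl import *
info(RH,(.5905,.208,.332))
w=pickle.load(open("w11.pkl","rb"));m=W((58,-20,68));c=cents(w,(200,0,640,300));print(c)
h=cv2.cvtColor(w["image"],cv2.COLOR_RGB2HSV);k=cv2.inRange(h,(100,120,40),(125,255,255));N,_,st,ce=cv2.connectedComponentsWithStats(k);print([(st[i].tolist(),ce[i].round(1)) for i in range(1,N) if st[i,4]>200])
print("expected head",[proj(w,m+(sl*(a+.4)+by*(b+.7)+n*z)/1e3)[0].round(0).tolist() for a in(28,-28) for b in(20,-20) for z in(0,34)])
w=env.camera("wrist");pickle.dump(w,open("w12.pkl","wb"));h=cv2.cvtColor(w["image"],cv2.COLOR_RGB2HSV)
k=cv2.inRange(h,(0,150,50),(8,255,255))|cv2.inRange(h,(172,150,50),(180,255,255));N,_,st,ce=cv2.connectedComponentsWithStats(k);print("red",[(st[i].tolist(),ce[i].round(1)) for i in range(1,N) if st[i,4]>100])
print("exp bar",[proj(w,W((-58,y,z)))[0].round(0).tolist() for z in(290,370) for y in(-72,-88)])
E
```

```text
time: 22.88
ee_pos: [0.5574, 0.0977, 0.2605]
tcp_rot: [0.357, 0.859, 0.339, -0.143]
contact_force: [0.5, -0.6, -0.9]
finger_gap: 0.0617
gripper_force: 0.0
time: 23.55
ee_pos: [0.5878, 0.0977, 0.4044]
tcp_rot: [0.658, 0.656, 0.259, -0.263]
contact_force: [0.2, -0.7, -0.1]
finger_gap: 0.062
gripper_force: 0.0
time: 23.63
ee_pos: [0.5883, 0.0976, 0.4064]
tcp_rot: [0.657, 0.657, 0.261, -0.261]
contact_force: [0.1, -0.3, 0.5]
finger_gap: 0.0617
gripper_force: 0.0
t 23.63 p [0.5883 0.0976 0.4064] y [1.    0.    0.001] z [ 0.     0.686 -0.728] F [ 0.1 -0.3  0.5] gap 0.0617 gf 0.0 q [-0.31  0.42  0.99  0.76  1.9  -0.11]
rot units [-0.06  0.01  0.04]
pos units [ 0.11  5.52 -3.72]
{'led': [(34, array([483. , 148.5]))], 'strip': [(347, array([411.82, 174.25]))]}
[([428, 159, 61, 44, 1466], array([455.4, 180.6]))]
expected head [[476.0, 155.0], [493.0, 163.0], [470.0, 193.0], [486.0, 204.0], [421.0, 155.0], [432.0, 163.0], [418.0, 193.0], [428.0, 204.0]]
red []
exp bar [[313.0, 186.0], [330.0, 186.0], [310.0, 137.0], [332.0, 137.0]]
```

```bash
cat > red.py <<'E'
from tl import *
def red(w):
    im=w["image"].astype(int);k=((im[:,:,0]>70)&(im[:,:,0]>2.6*im[:,:,1])&(im[:,:,0]>2.6*im[:,:,2])).astype(np.uint8)
    N,_,st,ce=cv2.connectedComponentsWithStats(k);return [(st[i].tolist(),ce[i].round(1).tolist()) for i in range(1,N) if st[i,4]>25]
E
python3 - <<'E'
from red import *
s=env.camera("scene");pickle.dump(s,open("s12.pkl","wb"))
for f in("w2","w12","s1","s2","s5","s12"):print(f,red(pickle.load(open(f+".pkl","rb"))))
w=pickle.load(open("w12.pkl","rb"))
print("exp bar scene",[proj(s,W((-58,y,z)))[0].round(0).tolist() for z in(290,370) for y in(-72,-88)])
E
```

```text
w2 [([313, 127, 15, 9, 66], [318.5, 131.6])]
w12 []
s1 [([301, 138, 10, 15, 90], [306.2, 145.3]), ([318, 336, 31, 32, 348], [333.1, 351.5])]
s2 [([298, 97, 12, 12, 92], [304.3, 101.9]), ([318, 336, 31, 32, 350], [333.1, 351.5])]
s5 [([297, 80, 13, 29, 263], [303.0, 93.7]), ([318, 335, 30, 33, 346], [332.8, 351.3])]
s12 [([299, 99, 11, 10, 58], [305.0, 103.5]), ([318, 336, 31, 32, 348], [333.1, 351.6])]
exp bar scene [[306.0, 110.0], [310.0, 109.0], [305.0, 89.0], [309.0, 88.0]]
```

The blue head fits where a seated pack should be (x 428–489, y 159–203 against an expected 428–493, 163–204), and the scene view shows the handle still fully up. Now regrip the handle.

```bash

python3 -m jog '[{"rotation":[-0.03,0,0.02],"delta_pos":[0.05,0.8,-0.15],"gripper":0.7},{"rotation":[-0.03,0,0.02],"delta_pos":[0.05,0.8,-0.15],"gripper":0.7},{"rotation":[0,0,0],"delta_pos":[0,0.8,-0.15],"gripper":0.7},{"rotation":[0,0,0],"delta_pos":[0,0.52,-0.54],"gripper":0.7},{"rotation":[0,0,0],"delta_pos":[0,0.52,-0.54],"gripper":0.7},{"rotation":[0,0,0],"delta_pos":[0,0.52,-0.54],"gripper":0.7}]' 
python3 -m jog '[{"rotation":[0,0,0],"delta_pos":[0,0.52,-0.54],"gripper":0.7},{"rotation":[0,0,0],"delta_pos":[0,0.52,-0.54],"gripper":0.7},{"rotation":[0,0,0],"delta_pos":[0,0.52,-0.54],"gripper":0.7},{"rotation":[0,0,0],"delta_pos":[0,0,0],"gripper":0.7}]' 
python3 -m jog '[{"rotation":[0,0,0],"delta_pos":[0,0,0],"gripper":0},{"rotation":[0,0,0],"delta_pos":[0,0,0],"gripper":0},{"rotation":[0,0,0],"delta_pos":[0,0,0],"gripper":0},{"rotation":[0,0,0],"delta_pos":[0,0,0],"gripper":0},{"rotation":[0,0,0],"delta_pos":[0,0,0],"gripper":0},{"rotation":[0,0,0],"delta_pos":[0,0,0],"gripper":0},{"rotation":[0,0,0],"delta_pos":[0,0,0],"gripper":0},{"rotation":[0,0,0],"delta_pos":[0,0,0],"gripper":0}]' 45
```

```text
time: 24.23
ee_pos: [0.5893, 0.1774, 0.36]
tcp_rot: [0.655, 0.66, 0.257, -0.262]
contact_force: [0.5, 0.4, -0.1]
finger_gap: 0.0616
gripper_force: 0.0
time: 24.57
ee_pos: [0.5885, 0.2093, 0.3262]
tcp_rot: [0.655, 0.66, 0.256, -0.263]
contact_force: [-0.7, 0.9, -0.4]
finger_gap: 0.0619
gripper_force: 0.0
time: 25.23
ee_pos: [0.5891, 0.208, 0.3297]
tcp_rot: [0.656, 0.66, 0.257, -0.262]
contact_force: [-4.9, -2.9, 1.0]
finger_gap: 0.0158
gripper_force: 45.0
```

Gripped. Lower 0.21 m steadily (about 0.16 m/s), slowing near the sill.

```bash

python3 -m jog '[{"rotation":[0,0,0],"delta_pos":[0,0,-0.3],"gripper":0},{"rotation":[0,0,0],"delta_pos":[0,0,-0.6],"gripper":0},{"rotation":[0,0,0],"delta_pos":[0,0,-0.7],"gripper":0},{"rotation":[0,0,0],"delta_pos":[0,0,-0.7],"gripper":0},{"rotation":[0,0,0],"delta_pos":[0,0,-0.7],"gripper":0},{"rotation":[0,0,0],"delta_pos":[0,0,-0.7],"gripper":0},{"rotation":[0,0,0],"delta_pos":[0,0,-0.7],"gripper":0},{"rotation":[0,0,0],"delta_pos":[0,0,-0.7],"gripper":0}]' 
python3 -m jog '[{"rotation":[0,0,0],"delta_pos":[0,0,-0.7],"gripper":0},{"rotation":[0,0,0],"delta_pos":[0,0,-0.7],"gripper":0},{"rotation":[0,0,0],"delta_pos":[0,0,-0.7],"gripper":0},{"rotation":[0,0,0],"delta_pos":[0,0,-0.7],"gripper":0},{"rotation":[0,0,0],"delta_pos":[0,0,-0.7],"gripper":0},{"rotation":[0,0,0],"delta_pos":[0,0,-0.6],"gripper":0},{"rotation":[0,0,0],"delta_pos":[0,0,-0.4],"gripper":0},{"rotation":[0,0,0],"delta_pos":[0,0,-0.2],"gripper":0}]' 
python3 -m jog '[{"rotation":[0,0,0],"delta_pos":[0,0,-0.2],"gripper":0},{"rotation":[0,0,0],"delta_pos":[0,0,-0.2],"gripper":0}]'
```

```text
time: 25.9
ee_pos: [0.5891, 0.208, 0.2276]
tcp_rot: [0.656, 0.66, 0.257, -0.262]
contact_force: [-5.3, -2.9, 5.4]
finger_gap: 0.0155
gripper_force: 45.0
time: 26.57
ee_pos: [0.5891, 0.208, 0.1329]
tcp_rot: [0.656, 0.66, 0.257, -0.262]
contact_force: [-4.9, -3.9, 4.0]
finger_gap: 0.0155
gripper_force: 45.0
time: 26.73
ee_pos: [0.5891, 0.208, 0.1258]
tcp_rot: [0.656, 0.66, 0.257, -0.262]
contact_force: [-5.4, -4.4, 3.5]
finger_gap: 0.0156
gripper_force: 45.0
```

```bash

python3 -m jog '[{"rotation":[0,0,0],"delta_pos":[0,0,-0.1],"gripper":0},{"rotation":[0,0,0],"delta_pos":[0,0,-0.1],"gripper":0}]'
python3 -m jog '[{"rotation":[0,0,0],"delta_pos":[0,0,-0.06],"gripper":0},{"rotation":[0,0,0],"delta_pos":[0,0,0],"gripper":0}]'
python3 -m jog '[{"rotation":[0,0,0],"delta_pos":[0,0,-0.06],"gripper":0},{"rotation":[0,0,0],"delta_pos":[0,0,0],"gripper":0}]'
python3 -m jog '[{"rotation":[0,0,0],"delta_pos":[0,0,-0.06],"gripper":0},{"rotation":[0,0,0],"delta_pos":[0,0,0],"gripper":0}]'
```

```text
time: 26.9
ee_pos: [0.5891, 0.208, 0.1218]
tcp_rot: [0.656, 0.66, 0.257, -0.262]
contact_force: [-6.7, -3.1, 3.3]
finger_gap: 0.0154
gripper_force: 45.0
time: 27.07
ee_pos: [0.5891, 0.208, 0.1204]
tcp_rot: [0.656, 0.66, 0.257, -0.262]
contact_force: [-4.4, -3.2, 1.6]
finger_gap: 0.0156
gripper_force: 45.0
time: 27.23
ee_pos: [0.5891, 0.208, 0.1198]
tcp_rot: [0.656, 0.66, 0.257, -0.262]
contact_force: [-7.4, -4.0, 5.8]
finger_gap: 0.0154
gripper_force: 45.0
time: 27.4
ee_pos: [0.5891, 0.208, 0.1197]
tcp_rot: [0.655, 0.66, 0.258, -0.262]
contact_force: [-10.1, -6.6, 13.8]
finger_gap: 0.0155
gripper_force: 45.0
```

Shut on the sill: z has stopped at 0.1197 and the force is rising. Release, back off and check.

```bash

python3 -m jog '[{"rotation":[0,0,0],"delta_pos":[0,0,0],"gripper":0.65},{"rotation":[0,0,0],"delta_pos":[0,0,0],"gripper":0.65},{"rotation":[0,0,0],"delta_pos":[0,0,0],"gripper":0.65},{"rotation":[0,0,0],"delta_pos":[0,0,0],"gripper":0.65},{"rotation":[0,0,0],"delta_pos":[0,0,0],"gripper":0.65}]'
python3 -m jog '[{"rotation":[0,0,0],"delta_pos":[0,-0.4,0.43],"gripper":0.65},{"rotation":[0,0,0],"delta_pos":[0,-0.6,0.64],"gripper":0.65},{"rotation":[0,0,0],"delta_pos":[0,-0.6,0.64],"gripper":0.65},{"rotation":[0,0,0],"delta_pos":[0,-0.6,0.64],"gripper":0.65},{"rotation":[0,0,0],"delta_pos":[0,-0.6,0.64],"gripper":0.65},{"rotation":[0,0,0],"delta_pos":[0,-0.6,0.64],"gripper":0.65},{"rotation":[0,0,0],"delta_pos":[0,-0.6,0.64],"gripper":0.65},{"rotation":[0,0,0],"delta_pos":[0,0,0],"gripper":0.65}]'
python3 - <<'E'
from red import *
w=env.camera("wrist");s=env.camera("scene");m=W((58,-20,68))
print(red(w),red(s))
print("exp bar wrist",[proj(w,W((-58,y,z)))[0].round(0).tolist() for z in(80,160) for y in(-72,-88)],"scene",[proj(s,W((-58,-80,z)))[0].round(0).tolist() for z in(80,160)])
h=cv2.cvtColor(w["image"],cv2.COLOR_RGB2HSV);k=cv2.inRange(h,(98,60,30),(128,255,255));N,_,st,ce=cv2.connectedComponentsWithStats(k);print("blue",[(st[i].tolist(),ce[i].round(1).tolist()) for i in range(1,N) if st[i,4]>150])
print("exp head",[proj(w,m+(sl*a+by*b+n*z)/1e3)[0].round(0).tolist() for a in(28,-28) for b in(20,-20) for z in(0,34)])
info()
E
```

```text
time: 27.82
ee_pos: [0.59, 0.2081, 0.118]
tcp_rot: [0.656, 0.66, 0.258, -0.261]
contact_force: [-0.5, 0.8, 0.6]
finger_gap: 0.0463
gripper_force: 0.0
time: 28.48
ee_pos: [0.591, 0.1258, 0.2062]
tcp_rot: [0.656, 0.66, 0.259, -0.259]
contact_force: [1.1, -0.5, 0.2]
finger_gap: 0.0572
gripper_force: 0.0
[([300, 111, 35, 3, 64], [317.6, 112.0]), ([309, 118, 19, 19, 201], [317.1, 125.8])] [([302, 149, 10, 10, 53], [307.5, 153.3]), ([318, 335, 30, 33, 346], [332.9, 351.4])]
exp bar wrist [[310.0, 217.0], [327.0, 217.0], [306.0, 178.0], [329.0, 178.0]] scene [[310.0, 160.0], [310.0, 142.0]]
blue []
exp head [[245.0, 97.0], [238.0, 98.0], [282.0, 96.0], [278.0, 98.0], [249.0, 147.0], [242.0, 153.0], [284.0, 147.0], [280.0, 153.0]]
t 28.58 p [0.59   0.1277 0.2037] y [ 1.     0.005 -0.002] z [-0.005  0.682 -0.731] F [-1.2 -0.4 -0.5] gap 0.0569 gf 0.0 q [-0.25  0.55  1.35  0.72  1.5  -0.41]
```

The sash travelled exactly 210 mm to the sill, and the scene view shows the handle's lower end at row 159, which matches shut. The robot is clear of everything, so I hand in.

```bash
python3 -c "
from cell import env
print(env.finish_job())"
```

```text
the job is handed in; nothing more can be done
None
```

The small blue pack is plugged home in the charger and released, the sash is fully shut, and the job was handed in at about 28.6 s of the 72 s; no verdict came back. While I was bringing the pack in, something, most likely the raised sash's edge on the gripper body, briefly pressed with about 17 N, under the 40 N limit.

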